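Ready the cell-welding station

ROBOT

A 6-joint arm with a two-finger parallel gripper is mounted at the origin on the work surface. World frame = base frame: x ahead of the robot, y to its left, z up, the work surface at z = 0. Lengths are in mm, angles in rad, forces in N, time in s.
With the tool pointing down it reaches from about 350 to 975 mm from the base axis. Payload 7.1 kg.
Tool frame: the origin (TCP) lies midway between the tips of the shut fingers; the grasp point (between the pads) lies 19 mm behind it; z points along the fingers, y is the line along which they close (so a half turn about z gives the same grasp; the last joint's range is limited). The gripper opens to 88 mm and grips with 3 to 60 N. Pads are 20 mm wide; open, the fingers measure 115 mm over their backs; the gripper's body (75 mm by 178 mm) begins 61 mm behind the grasp point.
Start: joints at [-1.297, 0.423, 1.63, -0, 1.089, -0.019], TCP at [180.414, -598.377, 222.675] pointing down, gripper open.
Joint ranges: [-3, 3], [-0.9, 2.11], [0.09, 2.58], [-1.31, 4.45], [0.11, 2.69], [-2.54, 2.54]. Speed limits (rad/s): [2.39, 2.39, 3.01, 3.14, 3.14, 3.14].

INTERFACE

Orientations are given as a rotation vector (axis times angle).
In Python, from workcell import get_obs, get_image, camera_params, close_job gives the robot as it stands.
- The arm moves only by the shell command python3 -m creep 'ROWS' [OPENING]. ROWS is a JSON object of lists of equal length, an entry for each row: "delta_pos": the shift along the tool's x, y, z in m, a list of three; "twist": the turn, a rotation vector about the tool's x, y, z in degrees, a list of three. A call has 1 to 20 rows; each row shifts and turns the commanded pose from where the row before left it, along the tool's axes as they then stand; what a row does not reach is not made up. A row lasts 1/12 s, in which the tool goes at most 41.7 mm and 7.16 degrees, less where a joint would pass 70% of its speed; a pose out of reach is approached as far as the arm can. A call with a gripper value outside its range is refused whole. OPENING is the opening, from 0 (shut) to 1 (fully open), set as the call begins (- or left out, the last holds). The fingers move at their own pace and stop on an object; the grip force is fixed at half the most. Time passes only in rows, so rows that do not move let the fingers close. It gives the time, the measured TCP pose, the force, the opening and the grip force at its end, in the units of the state.
- get_obs(): the state, without advancing time (a new reading comes with each control period).
- get_image(name): name is "scene" or "top" or "wrist"; returns (picture, depth): 420x560x3 uint8, red, green, blue; 420x560 float32, mm along the optical axis (not along the pixel's ray), 0 where there is no reading.
- camera_params(name): a dict with "camera_matrix" (3x3 intrinsics, pixels), "k1" (the pictures are not rectified: a ray, as slopes to the right and down, at radius r is drawn at 1 + k1 r^2 times it, then the intrinsics apply), "extrinsics" (4x4, takes a point from camera to world coordinates). Camera axes: x right, y down, z forward; pixel columns grow to the right and rows downward; lengths in mm; the calibration is good to about 2 mm. A picture is of the moment at which its call begins: read the wrist's pose just before it. camera_params takes no time and is no camera call; for the wrist camera it gives the pose at the moment of the call.
- close_job(): hands the job in; it is judged then, once.
The state is a dict: "t": time; "qpos": joint angles; "qvel": joint speeds; "joint_torque": joint torques, N m; "ee_pos": TCP position; "orientation": TCP orientation; "ft_force": force on the tool from outside, world axes, zero at the start; "moment": the same for the moment, N m; "width": finger opening in mm; "grasp_force": force on a finger pad.
Only numpy, scipy, OpenCV 4.12 (cv2) and the standard library are available. Lean on these libraries where they do the work, as an engineer would, in place of code of your own. Each camera call takes 0.05 s, during which the arm holds its last target. There are 200 camera calls.

TASK

Get the welding station ready: lay the two thick cells in the two bays of the sloping cradle, one in each, stud end up the slope, lying fully down in the bay between its end plates, and put the strip spool on the upright spindle, right down on its foot. When all three are in place, push the switch lever all the way over, away from the robot. Set the cells down rather than dropping them, and leave the other things on the bench where they are.

Things in the scene. Friction and masses are not known exactly. Their poses are not given: they have to be found in the camera images.
- cell1: thick grey battery cell, 33 mm in diameter, 70 mm long, 145 g, lying level in a low white rest (ribs 25 mm either side of its middle), axis 26 mm above the table. Origin at the cylinder's centre, x along its axis to the end with the steel stud; at the start x points away from the robot or aside
- cell2: thick grey battery cell, 33 mm in diameter, 70 mm long, 145 g, lying level in a low white rest (ribs 25 mm either side of its middle), axis 26 mm above the table. Origin at the cylinder's centre, x along its axis to the end with the steel stud; at the start x points away from the robot or aside. Alike: either may go in either bay
- cell1_stud (a point): tip of cell1's steel stud (14 mm in diameter, 8 mm long), 43 mm from the cell's centre along its x
- cell2_stud (a point): tip of cell2's stud, as on cell1
- cradle: white printed cradle fixed to the bench, two sloping bays side by side, 90 mm apart. Origin under its centre on the table, x away from the robot, y to the left; foot 130 x 250 mm
- bar (a point): middle of the underside of the aluminium light bar over both bays, 198 mm above the table: 22 mm deep, 18 mm high, 250 mm long along the cradle's y, on 12 mm posts at its ends; near face 26 mm further along x than the bay centres. So the tool must come in leaning back towards the robot by 20 to 45 degrees (30 is square to the slope), not upright
- bay_left: the bay at y = +45 mm (left): a white inclined seat. Origin = centre of a seated cell, 120 mm above the table; x up the slope (30 degrees, away from the robot) along the cell, z square to the slope, up and towards the robot. V ribs (34 mm wide) at x = +-25 mm carry the cell; between them only an 18 mm wide spine, 21 mm below. End plates: inner faces at x = -41 and +49 mm, tops 3 mm above the axis
- bay_right: the bay at y = -45 mm (right): a white inclined seat. Origin = centre of a seated cell, 120 mm above the table; x up the slope (30 degrees, away from the robot) along the cell, z square to the slope, up and towards the robot. V ribs (34 mm wide) at x = +-25 mm carry the cell; between them only an 18 mm wide spine, 21 mm below. End plates: inner faces at x = -41 and +49 mm, tops 3 mm above the axis
- spool: spool of nickel strip: white flanges 62 mm in diameter, 36 mm high overall, steel-coloured winding 58 mm in diameter, through bore 20 mm, 160 g, standing flat on the table. Origin at the centre of its underside, z along the bore
- spindle_seat (a point): top of the spindle's round white foot (84 mm in diameter, 10 mm high), on the axis: where the spool's underside belongs. The upright steel pin, 14 mm in diameter with a tapered tip, rises 48 mm above this point
- switch (a joint): switch lever angle: 0 = leaning towards the robot (off), 1.0 = fully over, away from the robot (on); it stays where left. It hinges on a level axis 22 mm above the table in a grey block 70 x 50 x 25 mm
- switch_tip (a point): centre of the black ball (26 mm in diameter) on the lever's end, 60 mm from the hinge axis; about 75 mm above the table in both end positions. The lever swings in the upright plane along the block's x, which points away from the robot (turned up to 0.25 rad)
- switch_base: the lever's grey block; origin under its centre on the table, straight below the hinge; x is the direction in which the lever is pushed
- thin1: thin battery cell standing on end, 18 mm in diameter, 65 mm high, a bystander
- thin2: another such thin standing cell, a bystander
- tape: roll of clear tape lying flat, 80 mm in diameter, 24 mm high, a bystander
- jar: amber glass jar, 56 mm in diameter, 62 mm high, a bystander
- driver: black-handled screwdriver, 170 mm long, lying behind the cradle, a bystander
Things that resemble listed ones, but are neither listed nor needed, are in the scene too. Leave any purple look-alike of the cell2 alone. Of the things that look like the switch_base, the larger one is meant.

How it is judged:
By the outcome, as a careful person would: the job done as asked, in the order asked, and still so for the second after the job is handed in, with the robot touching nothing.
It also fails if it takes over 72 s, if anything falls off the work surface, if the arm or the gripper's body presses on something with over 40 N, if the wrist force passes 120 N, or if a joint passes its speed limit or range.

## Working session

There is one attempt and no reset: what is moved stays moved. The work goes in short steps, Python scripts to look and compute and a shell command to move; the robot and the scene stay as the last step left them, time stands still between calls to the robot, and variables do not carry over. Pictures are saved under pics/ and viewed, at most 10 in all, crops included, and the job is handed in when it is done.

```bash
ls; mkdir -p pics; cat > h.py <<'E'
import numpy as np, cv2, pickle
from workcell import get_obs, get_image, camera_params
from scipy.spatial.transform import Rotation as R
def snap(n,f):
    p=camera_params(n); im,d=get_image(n); np.savez('pics/'+f+'.npz',im=im,d=d,K=p["camera_matrix"],k=p["k1"],E=p["extrinsics"])
    cv2.imwrite('pics/'+f+'.png',im[:,:,::-1]); return im,d,p
def load(f): return np.load('pics/'+f+'.npz')
def rays(z,u,v):
    K=np.array(z['K']); k=float(z['k']); pts=np.array([[[u,v]]],float)
    x=cv2.undistortPoints(pts,K,np.array([k,0,0,0,0]))[0,0]
    return np.array([x[0],x[1],1.])
def px(z,u,v,h=None):
    r=rays(z,u,v); E=np.array(z['E'])
    if h is None:
        return E[:3,:3]@(r*z['d'][int(round(v)),int(round(u))])+E[:3,3]
    w=E[:3,:3]@r; return E[:3,3]+w*(h-E[2,3])/w[2]
def cloud(z):
    H,W=z['d'].shape; uu,vv=np.meshgrid(np.arange(W),np.arange(H))
    x=cv2.undistortPoints(np.stack([uu,vv],-1).reshape(-1,1,2).astype(float),np.array(z['K']),np.array([float(z['k']),0,0,0,0])).reshape(H,W,2)
    P=np.dstack([x,np.ones((H,W))])*z['d'][...,None]; E=np.array(z['E'])
    return P@E[:3,:3].T+E[:3,3]
def crop(f,u0,v0,u1,v1,s,o):
    im=load(f)['im'][v0:v1,u0:u1,::-1]; cv2.imwrite('pics/'+o+'.png',cv2.resize(im,None,fx=s,fy=s,interpolation=cv2.INTER_CUBIC))
def dump():
    o=get_obs(); r=R.from_rotvec(o['orientation']); 
    print('t',o['t'],'pos',np.round(o['ee_pos'],1),'\n',np.round(r.as_matrix(),3),'q',np.round(o['qpos'],2),'w',o['width'],'F',np.round(o['ft_force'],1))
E
python3 - <<'E'
from h import *
for n in('top','scene'):
    im,d,p=snap(n,n+'0'); print(n,p['extrinsics'])
a=load('top0')['im'];b=load('scene0')['im']
dump()
E
```

```text
pics
top [[-1.97300440e-02 -9.97454261e-01  6.85253396e-02  4.53111163e+02]
 [-9.99668221e-01  2.08160456e-02  1.51703788e-02 -4.01871634e+00]
 [-1.65581856e-02 -6.82032921e-02 -9.97534028e-01  1.50876944e+03]
 [ 0.00000000e+00  0.00000000e+00  0.00000000e+00  1.00000000e+00]]
scene [[-8.22089954e-01  3.18122308e-01 -4.72193080e-01  1.09040105e+03]
 [ 5.69174994e-01  4.38181863e-01 -6.95727304e-01  7.78380735e+02]
 [-1.44199323e-02 -8.40710921e-01 -5.41292170e-01  7.39027483e+02]
 [ 0.00000000e+00  0.00000000e+00  0.00000000e+00  1.00000000e+00]]
t 0.1 pos [ 180.3 -597.9  222. ] 
 [[ 0.957  0.289 -0.   ]
 [ 0.289 -0.957  0.001]
 [ 0.    -0.001 -1.   ]] q [-1.3   0.42  1.63 -0.    1.09 -0.02] w 87.60542028637384 F [0.  0.4 0.5]
```

View pics/top0.png

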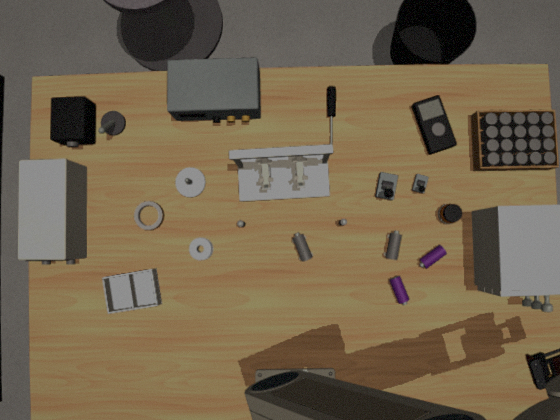

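View pics/scene0.png

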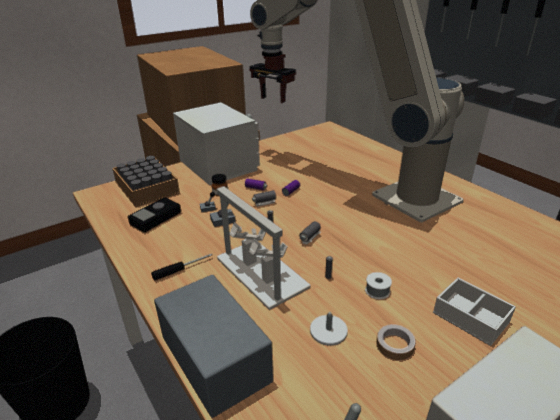

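The top picture shows these candidates:
- **Cells:** grey at (303,247) and (394,246). Purple look-alikes at (400,290) and (432,257) stay where they are.
- **Spool:** (200,248). The tape at (149,215) is larger and flat.
- **Spindle:** (190,182). The grey post at (113,123) is not it.
- **Switch:** the larger one at (387,186). The small one at (420,183) is the look-alike.

I'll check these choices in a close crop.

```bash
python3 - <<'E'
from h import *
crop('top0',170,140,440,310,2.95,'c1')
z=load('top0'); P=cloud(z); g=cv2.cvtColor(z['im'],cv2.COLOR_RGB2HSV)
def blob(u0,v0,u1,v1,lo,hi,n):
    Q=P[v0:v1,u0:u1].reshape(-1,3); Q=Q[(Q[:,2]>lo)&(Q[:,2]<hi)]
    (c,s,a)=cv2.minAreaRect(Q[:,:2].astype(np.float32)); print(n,len(Q),'rect',np.round(c,1),np.round(s,1),round(a,1),'mean',np.round(Q.mean(0),1),'zmax',np.round(np.percentile(Q[:,2],[50,95]),1))
blob(285,225,322,268,28,60,'cellL');blob(378,225,412,266,28,60,'cellR')
blob(185,232,216,264,25,60,'spool');blob(170,162,210,200,5,20,'foot');blob(170,162,210,200,30,80,'pin')
blob(372,166,402,205,15,35,'swblock');blob(372,166,402,205,55,120,'swball')
blob(225,140,340,165,190,240,'bar');blob(230,165,340,205,2,14,'cradlefoot')
E
```

```text
cellL 319 rect [442.3 -24.5] [77.8 31.6] 20.6 mean [440.4 -25.2  39.6] zmax [39.9 46.5]
cellR 317 rect [ 442.1 -274.5] [33.1 75.7] 77.1 mean [ 440.1 -272.7   39.5] zmax [39.9 46.8]
spool 352 rect [440.7 250. ] [57.8 58.1] 46.6 mean [440.9 249.9  36.4] zmax [36.3 41.7]
foot 729 rect [630.8 282.6] [109.8 103.4] 89.3 mean [626.7 279.3  10.6] zmax [10.6 16.3]
pin 29 rect [626.  279.5] [12.9 13.3] 69.8 mean [625.  278.1  51.4] zmax [54.5 60. ]
swblock 349 rect [ 602.7 -261.1] [51.5 70.7] 77.7 mean [ 606.9 -259.    26.3] zmax [26.2 33.1]
swball 80 rect [ 577.6 -255.3] [24.7 24.1] 26.8 mean [ 577.1 -254.5   84.6] zmax [85.5 91.6]
bar 1044 rect [670.9  24.3] [ 23.6 249.8] 1.9 mean [670.   23.3 216.1] zmax [216.5 221. ]
cradlefoot 2107 rect [614.   18.8] [303.  109.5] 88.7 mean [612.7  20.1   9.5] zmax [10.4 13.6]
```

View pics/c1.png

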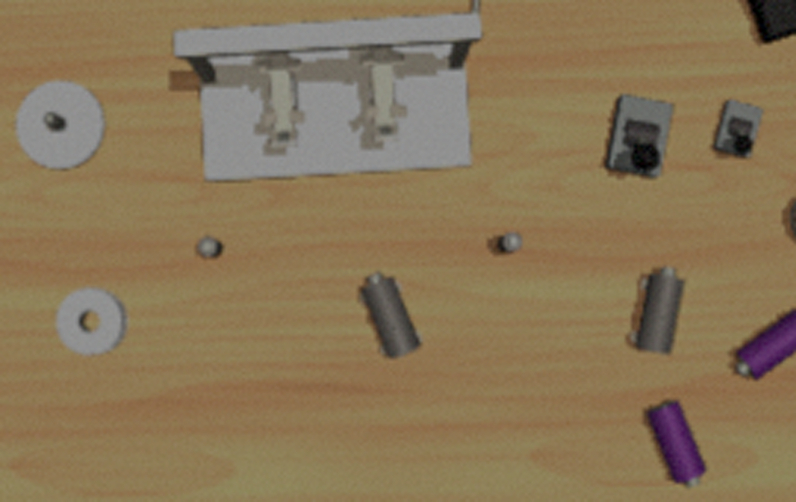

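The crop confirms the choices. Both grey cells have their studs away from the robot, at crop (375,277) and (668,270). The large switch is at (640,135) and leans towards the robot. The measured heights and sizes fit. I'll move over the right cell.

```bash
cat >> h.py <<'E'
def yaw(deg): # tool down, tool x at yaw
    a=np.radians(deg); x=np.array([np.cos(a),np.sin(a),0]); z=np.array([0,0,-1.]); return np.c_[x,np.cross(z,x),z]
def lean(yawdeg,l=30): # tool x up slope, pointing away/down
    a,b=np.radians(yawdeg),np.radians(l); h=np.array([np.cos(a),np.sin(a),0]); u=np.array([0,0,1.])
    x=h*np.cos(b)+u*np.sin(b); z=h*np.sin(b)-u*np.cos(b); return np.c_[x,np.cross(z,x),z]
def plan(Rt,*pts): # turn on the spot first, then legs (mm, final tool axes)
    o=get_obs(); Rc=R.from_rotvec(o['orientation']).as_matrix(); p=np.array(o['ee_pos'])
    tw=R.from_matrix(Rc.T@Rt).as_rotvec(degrees=True); print('t',round(o['t'],2),'at',np.round(p,1),'w',round(o['width'],1),'F',np.round(o['ft_force'],1),'turn',np.round(tw,2),'rows>=',round(np.linalg.norm(tw)/7.1,1))
    for q in pts:
        q=np.array(q,float); d=Rt.T@(q-p); dc=Rc.T@(q-p); print('  leg to',np.round(q,1),'after turn',np.round(d,1),'before',np.round(dc,1),'rows>=',round(np.linalg.norm(d)/40,1)); p=q
E
python3 -m creep '{"delta_pos":[[0.0127,-0.0306,0],[0.0127,-0.0306,0],[0.0127,-0.0306,0],[0.0127,-0.0306,0],[0.0127,-0.0306,0],[0.0127,-0.0306,0],[0.033,-0.0065,0.004],[0.033,-0.0065,0.004],[0.033,-0.0065,0.004],[0.033,-0.0065,0.004],[0.033,-0.0065,0.004],[0.033,-0.0065,0.004],[0.033,-0.0065,0.004],[0.033,-0.0065,0.004],[0,0,0],[0,0,0],[0,0,0],[0,0,0],[0,0,0],[0,0,0]],"twist":[[0,0,0],[0,0,0],[0,0,0],[0,0,0],[0,0,0],[0,0,0],[0,0,0],[0,0,0],[0,0,0],[0,0,0],[0,0,0],[0,0,0],[0,0,0],[0,0,0],[0,0,6],[0,0,6],[0,0,6],[0,0,6],[0,0,6],[0,0,0]]}' 1
python3 - <<'E'
from h import *
dump(); snap('wrist','w1')
E
```

```text
t: 1.77
ee_pos: [437.9, -274.4, 190.4]
orientation: [-3.12, 0.367, 0.001]
ft_force: [0.5, -0.2, -0.3]
width: 87.9
grasp_force: 0.0
t 1.7667 pos [ 437.9 -274.4  190.4] 
 [[ 0.973 -0.232 -0.001]
 [-0.232 -0.973  0.   ]
 [-0.001 -0.    -1.   ]] q [-0.58  0.31  1.89 -0.    0.94  1.22] w 87.87934973172824 F [ 0.5 -0.2 -0.3]
```

View pics/w1.png

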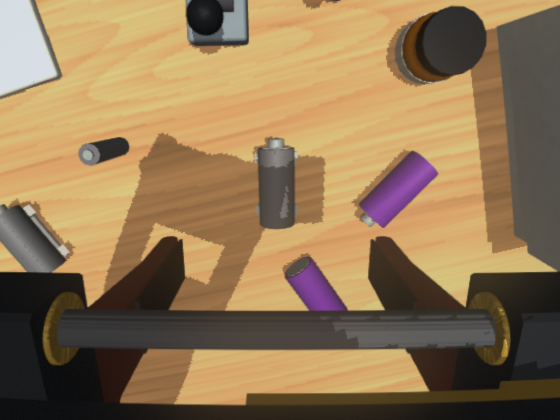

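The wrist view shows the grey cell at (277,187) with its stud at (277,143), in line with the tool and clear of the purple cells. I'll measure it from the cloud.

```bash
cat >> h.py <<'E'
def cell(f,c,r=50,lo=30):
    P=cloud(load(f)).reshape(-1,3); im=load(f)['im'].reshape(-1,3).astype(int)
    m=(np.hypot(P[:,0]-c[0],P[:,1]-c[1])<r)&(P[:,2]>lo)&(P[:,2]<55); Q=P[m]
    (cc,s,a)=cv2.minAreaRect(Q[:,:2].astype(np.float32))
    if s[0]<s[1]: a-=90; s=s[::-1]
    d=np.array([np.cos(np.radians(a)),np.sin(np.radians(a))]); t=(Q[:,:2]-cc)@d; n=(Q[:,:2]-cc)@[-d[1],d[0]]
    print('cell rect',np.round(cc,1),np.round(s,1),'yaw',round(a,1),'centre',np.round(np.array(cc)-4*d,1),'ztop',np.round(np.percentile(Q[:,2],[50,98]),1),'widths front/back',[round(float(np.ptp(n[(t>q)&(t<q+6)])),1) for q in(-38,30)])
E
python3 - <<'E'
from h import *
cell('w1',(440,-273))
plan(yaw(-12.9),(438.2,-273.6,60),(438.2,-273.6,7))
E
```

```text
cell rect [ 442.  -275.2] [77.9 31.2] yaw -12.6 centre [ 438.1 -274.3] ztop [39.2 42.2] widths front/back [30.0, 29.3]
t 1.82 at [ 438.  -274.5  190.4] w 87.8 F [ 0.2  0.8 -0.7] turn [-0.01  0.03 -0.21] rows>= 0.0
  leg to [ 438.2 -273.6   60. ] after turn [ 1.000e-01 -9.000e-01  1.304e+02] before [ 1.000e-01 -9.000e-01  1.304e+02] rows>= 3.3
  leg to [ 438.2 -273.6    7. ] after turn [ 0.  0. 53.] before [ 0.  0. 53.] rows>= 1.3
```

```bash
python3 -m creep '{"delta_pos":[[0,0,0.03],[0,0,0.03],[0,0,0.03],[0,0,0.03],[0,0,0.03],[0,0,0.02],[0,0,0.01],[0,0,0.003],[0,0,0]],"twist":[[0,0,0],[0,0,0],[0,0,0],[0,0,0],[0,0,0],[0,0,0],[0,0,0],[0,0,0],[0,0,0]]}' 1
python3 -m creep '{"delta_pos":[[0,0,0],[0,0,0],[0,0,0],[0,0,0],[0,0,0],[0,0,0],[0,0,0],[0,0,0]],"twist":[[0,0,0],[0,0,0],[0,0,0],[0,0,0],[0,0,0],[0,0,0],[0,0,0],[0,0,0]]}' 0
```

```text
t: 2.57
ee_pos: [438.0, -274.6, 7.4]
orientation: [-3.121, 0.359, 0.001]
ft_force: [0.7, 0.5, 0.7]
width: 87.9
grasp_force: 0.0
t: 3.23
ee_pos: [438.2, -274.6, 7.8]
orientation: [3.121, -0.362, 0.0]
ft_force: [-0.1, -0.0, -1.0]
width: 37.8
grasp_force: 0.0
```

```bash
python3 -m creep '{"delta_pos":[[0,0,0],[0,0,0],[0,0,0],[0,0,0]],"twist":[[0,0,0],[0,0,0],[0,0,0],[0,0,0]]}' 0
python3 -m creep '{"delta_pos":[[0,0,-0.01],[0,0,-0.03],[0,0,-0.04],[0,0,-0.04],[0,0,-0.04],[0,0,-0.04],[0,0,-0.02],[0,-0.035,-0.009],[0,-0.035,-0.009],[0,-0.035,-0.009],[0,-0.035,-0.009],[0,-0.035,-0.009],[0,-0.035,-0.009],[0,-0.035,-0.009],[0,-0.035,-0.009],[0,0,0],[0,0,0],[0,0,0],[0,0,0]],"twist":[[0,0,0],[0,0,0],[0,0,0],[0,0,0],[0,0,0],[0,0,0],[0,0,0],[0,0,0],[0,0,0],[0,0,0],[0,0,0],[0,0,0],[0,0,0],[0,0,0],[0,0,0],[0,0,-5],[0,0,-5],[0,0,-4.6],[0,0,0]]}' 0
python3 - <<'E'
from h import *
dump(); snap('wrist','w2')
cell('w2',(440,-25))
P=cloud(load('w2')).reshape(-1,3)
m=(P[:,2]>6)&(P[:,2]<14)&(P[:,0]>520)&(P[:,0]<760)&(abs(P[:,1]-20)<170);print('foot z',np.unique(np.round(P[m,2]),return_counts=True))
(c,s,a)=cv2.minAreaRect(P[m][:,:2].astype(np.float32));print('foot',c,s,a)
m=(P[:,2]>205)&(P[:,2]<225)&(P[:,0]>620);Q=P[m]
print('bar',cv2.minAreaRect(Q[:,:2].astype(np.float32)) if m.sum()>3 else None)
E
```

```text
t: 3.57
ee_pos: [438.1, -274.6, 7.7]
orientation: [-3.121, 0.362, 0.0]
ft_force: [0.2, 1.1, 2.0]
width: 32.5
grasp_force: 30.0
t: 5.15
ee_pos: [501.6, -1.6, 300.0]
orientation: [3.141, 0.043, -0.0]
ft_force: [0.2, -0.0, -1.9]
width: 32.1
grasp_force: 30.0
t 5.15 pos [501.6  -1.6 300. ] 
 [[ 1.     0.028 -0.   ]
 [ 0.028 -1.    -0.   ]
 [-0.     0.    -1.   ]] q [-0.03  0.15  1.82 -0.    1.17  1.52] w 32.116419396279 F [ 0.2 -0.  -1.9]Traceback (most recent call last):
  File "<stdin>", line 3, in <module>
  File "h.py", line 43, in cell
    print('cell rect',np.round(cc,1),np.round(s,1),'yaw',round(a,1),'centre',np.round(np.array(cc)-4*d,1),'ztop',np.round(np.percentile(Q[:,2],[50,98]),1),'widths front/back',[round(float(np.ptp(n[(t>q)&(t<q+6)])),1) for q in(-38,30)])
                                                                                                                                                                                            ~~~~~~^^^^^^^^^^^^^^^^^^
    return _methods._ptp(a, axis=axis, out=out, **kwargs)
           ~~~~~~~~~~~~~^^^^^^^^^^^^^^^^^^^^^^^^^^^^^^^^^
    umr_maximum(a, axis, None, out, keepdims),
    ~~~~~~~~~~~^^^^^^^^^^^^^^^^^^^^^^^^^^^^^^
ValueError: zero-size array to reduction operation maximum which has no identity
```

View pics/w2.png

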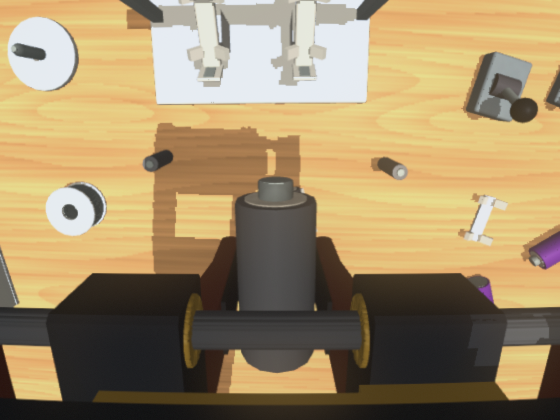

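The wrist view shows the cell held straight, stud forward at (276,188). The cradle's near foot corners are at (157,103) and (367,102), with the bays at (209,40) and (305,40). The spool is at (75,208), the spindle at (40,54) and the switch ball at (523,110).

```bash
python3 - <<'E'
from h import *
z=load('w2'); P3=cloud(z); P=P3.reshape(-1,3)
for n,u,v in(('footL',160,100),('footR',364,99)): print(n,P3[v,u].round(1))
for n,u,v in(('cornL',157,103.5),('cornR',368,102.5)): print(n,px(z,u,v,10).round(1))
# structure of the bays: points 30..140 mm high
m=(P[:,2]>45)&(P[:,2]<135)&(P[:,0]>560)&(P[:,0]<665)&(abs(P[:,1]-23)<80); Q=P[m]
for f in('w2','top0'):
  P=cloud(load(f)).reshape(-1,3); m=(P[:,2]>45)&(P[:,2]<150)&(P[:,0]>560)&(P[:,0]<665)&(abs(P[:,1]-23)<80); Q=P[m]
  for s in(1,-1):
    q=Q[(Q[:,1]-23)*s>0]; print(f,s,len(q))
    for x in range(560,665,7):
        k=q[(q[:,0]>=x)&(q[:,0]<x+7)]
        if len(k)>4: print('  x',x,'y',np.round([k[:,1].min(),k[:,1].max(),np.median(k[:,1])],1),'z',np.round([k[:,2].min(),np.median(k[:,2]),k[:,2].max()],1))
P=cloud(z).reshape(-1,3)
m=(P[:,2]>30)&(P[:,2]<42)&(np.hypot(P[:,0]-440,P[:,1]-250)<50);print('spool',cv2.minAreaRect(P[m][:,:2].astype(np.float32)))
m=(P[:,2]>5)&(P[:,2]<16)&(np.hypot(P[:,0]-626,P[:,1]-279)<60);print('foot',cv2.minEnclosingCircle(P[m][:,:2].astype(np.float32)))
m=(P[:,2]>60)&(np.hypot(P[:,0]-578,P[:,1]+255)<30);print('ball',P[m].mean(0))
E
```

```text
footL [576.  138.2  10.6]
footR [ 583.4 -102.8   10.3]
cornL [572.  142.1  10. ]
cornR [ 579.6 -108.    10. ]
w2 1 2382
  x 588 y [53.7 75.1 67.7] z [ 97.1  99.9 101.4]
  x 595 y [53.6 75.5 64.5] z [ 88.6  99.  102.7]
  x 602 y [53.8 76.2 63.9] z [78.2 87.3 94.2]
  x 609 y [45.6 84.7 65.6] z [74.5 84.1 99.4]
  x 616 y [45.6 84.9 66.7] z [ 83.2  95.5 102.7]
  x 623 y [47.1 80.4 65.4] z [87.2 91.2 99. ]
  x 630 y [55.  76.1 61.7] z [45.6 93.3 98.4]
  x 637 y [55.3 74.8 62. ] z [ 49.   97.7 102.2]
  x 644 y [55.5 75.4 63.1] z [ 47.2 101.5 106. ]
  x 651 y [46.9 86.2 62.8] z [ 45.5 106.5 124.7]
  x 658 y [47.  86.2 63.3] z [ 45.1 109.4 123. ]
w2 -1 2208
  x 595 y [-36.1 -13.8 -24.6] z [ 92.1 100.1 102.5]
  x 602 y [-35.5 -13.8 -24.7] z [82.4 92.4 99.1]
  x 609 y [-41.1  -8.5 -24.5] z [75.7 81.4 98. ]
  x 616 y [-44.2  -5.4 -24.7] z [ 80.2  93.9 101.8]
  x 623 y [-44.3  -5.3 -25.6] z [ 85.9  94.  102.4]
  x 630 y [-35.  -12.6 -22.8] z [65.2 92.  95.4]
  x 637 y [-34.9 -12.4 -22.6] z [ 64.6  95.8 100.2]
  x 644 y [-34.6 -12.2 -21.9] z [ 64.6 100.5 104.5]
  x 651 y [-34.3  -7.2 -22. ] z [ 6
[... 662 characters left out ...]
3 102.2 108.2]
  x 602 y [-33.8 -12.9 -23.4] z [83.4 91.2 99.8]
  x 609 y [-34.2  -5.3 -21. ] z [ 76.9  84.  102.2]
  x 616 y [-41.9  -5.4 -23.7] z [ 83.3  96.  106.3]
  x 623 y [-41.7  -8.1 -23.8] z [ 87.6  93.3 104.4]
  x 630 y [-32.1 -13.5 -21.3] z [ 74.4  92.9 102.3]
  x 637 y [-32.1 -11.2 -21.5] z [ 56.4  98.2 105.1]
  x 644 y [-32.3 -11.2 -21.5] z [ 83.3 101.7 110.2]
  x 651 y [-32.4  -3.7 -21.7] z [ 83.4 106.3 128. ]
  x 658 y [-39.7  -3.8 -19.2] z [ 83.1 116.5 133.6]
spool ((442.4896545410156, 249.40762329101562), (60.845394134521484, 61.323673248291016), 89.8272476196289)
foot ((627.174072265625, 279.6918029785156), 42.63372039794922)
ball [ 577.84031949 -251.72473535   81.97829149]
```

```bash
cat >> h.py <<'E'
def bay(f,y0,yw=1.8):
    P=cloud(load(f)).reshape(-1,3); h=np.radians(yw); ex=np.array([np.cos(h),np.sin(h)]); ey=np.array([-ex[1],ex[0]]); o=np.array([636-np.sin(h)*(y0-22),y0])
    X=(P[:,:2]-o)@ex; Y=(P[:,:2]-o)@ey; Z=P[:,2]
    m=(abs(Y)<6)&(abs(X)<13)&(Z>80)&(Z<115); r=Z[m]-(95.75+X[m]*np.tan(np.pi/6)); dz=np.median(r)
    m2=(abs(Y)<30)&(abs(X)<10)&(Z>85)&(Z<112); 
    # lower plate inner top edge, expected X=-37,z=102
    m3=(abs(Y)<8)&(X<-25)&(X>-60)&(Z>97)
    print(f,'bay y0',y0,'spine slope',np.round(np.polyfit(X[m],Z[m],1)[0],2),'dz',round(dz,1),'=> dx',round(-dz/.577,1),'spine mid dy',np.round((np.percentile(Y[m2],3)+np.percentile(Y[m2],97))/2,1),np.round(np.ptp(np.percentile(Y[m2],[1,99])),1),'plate inner X',np.round(np.percentile(X[m3],97),1) if m3.sum() else None)
E
python3 - <<'E'
from h import *
for f in('w2','top0'):
    for y in(66.5,-23): bay(f,y)
c=np.array([637.5,-23.2,120]); Rt=lean(1.8); z=Rt[:,2]
plan(Rt,c+z*(18.3-90),c+z*(18.3-6),c+z*18.3)
E
```

```text
w2 bay y0 66.5 spine slope 0.56 dz -0.5 => dx 0.9 spine mid dy -1.0 19.0 plate inner X -34.7
w2 bay y0 -23 spine slope 0.56 dz -0.8 => dx 1.4 spine mid dy -0.5 19.7 plate inner X -34.4
top0 bay y0 66.5 spine slope 0.57 dz 1.4 => dx -2.4 spine mid dy 1.1 21.1 plate inner X -36.1
top0 bay y0 -23 spine slope 0.59 dz 2.3 => dx -3.9 spine mid dy 1.6 16.3 plate inner X -33.4
t 5.2 at [501.7  -1.9 299.9] w 32.7 F [-0.2 -0.3 -2.2] turn [ 0.13 30.01 -0.48] rows>= 4.2
  leg to [601.7 -24.3 182.1] after turn [ 27.   25.6 151.7] before [ 99.4  24.7 117.8] rows>= 3.9
  leg to [643.6 -23.  109.3] after turn [-0. -0. 84.] before [42.  -0.4 72.7] rows>= 2.1
  leg to [646.6 -22.9 104.2] after turn [0. 0. 6.] before [ 3.  -0.   5.2] rows>= 0.2
```

```bash
python3 -m creep '{"delta_pos":[[0,0,0],[0,0,0],[0,0,0],[0,0,0],[0,0,0],[0,0,0],[0.0055,0.0051,0.03],[0.0055,0.0051,0.03],[0.0055,0.0051,0.03],[0.0055,0.0051,0.03],[0.0055,0.0051,0.03],[0,0,0]],"twist":[[0,6,-0.1],[0,6,-0.1],[0,6,-0.1],[0,6,-0.1],[0,6,-0.1],[0,0,0],[0,0,0],[0,0,0],[0,0,0],[0,0,0],[0,0,0],[0,0,0]]}' 0
python3 - <<'E'
from h import *
c=np.array([637.8,-23.2,120]); Rt=lean(1.8); z=Rt[:,2]
plan(Rt,c+z*(18.3-6),c+z*18.3)
E
```

```text
t: 6.2
ee_pos: [603.4, -25.1, 178.7]
orientation: [-3.03, -0.046, -0.798]
ft_force: [-1.5, -0.9, -1.1]
width: 32.7
grasp_force: 30.0
t 6.2 at [603.4 -25.1 178.7] w 32.7 F [-1.5 -0.9 -1.1] turn [ 0.01  0.48 -0.06] rows>= 0.1
  leg to [643.9 -23.  109.3] after turn [ 0.5 -0.8 80.3] before [ 1.2 -0.9 80.3] rows>= 2.0
  leg to [646.9 -22.9 104.2] after turn [0. 0. 6.] before [ 0. -0.  6.] rows>= 0.2
```

```bash
python3 -m creep '{"delta_pos":[[0.001,-0.0008,0.025],[0,0,0.025],[0,0,0.02],[0,0,0.008],[0,0,0.002],[0,0,0.002],[0,0,0]],"twist":[[0,0.3,0],[0,0,0],[0,0,0],[0,0,0],[0,0,0],[0,0,0],[0,0,0]]}' 0
python3 -m creep '{"delta_pos":[[0,0,0.0008],[0,0,0.0008],[0,0,0]],"twist":[[0,0,0],[0,0,0],[0,0,0]]}' 0
```

```text
t: 6.78
ee_pos: [644.3, -22.4, 113.8]
orientation: [-3.025, -0.049, -0.819]
ft_force: [-0.1, -1.2, -2.0]
width: 32.3
grasp_force: 30.0
t: 7.03
ee_pos: [644.8, -22.5, 112.6]
orientation: [-3.025, -0.05, -0.821]
ft_force: [-0.4, -0.2, -1.2]
width: 32.5
grasp_force: 30.0
```

```bash
python3 - <<'E'
from h import *
c=np.array([637.8,-23.2,120]); Rt=lean(1.8); z=Rt[:,2]
plan(Rt,c+z*18.3);dump()
E
```

```text
t 7.03 at [644.8 -22.5 112.6] w 32.5 F [-0.4 -0.2 -1.2] turn [ 0.08 -0.35  0.1 ] rows>= 0.1
  leg to [646.9 -22.9 104.2] after turn [-2.4  0.4  8.4] before [-2.5  0.4  8.3] rows>= 0.2
t 7.0333 pos [644.8 -22.5 112.6] 
 [[ 0.862  0.032  0.505]
 [ 0.029 -0.999  0.015]
 [ 0.505  0.002 -0.863]] q [-0.08  0.48  2.02  0.42  0.13  1.05] w 32.51104561486275 F [-0.4 -0.2 -1.2]
```

Joint 5 is at its lower limit, so the straight approach won't reach. The cell is round, so I can roll the tool about the cell's axis, which bends the wrist sideways. I'll back off and do that.

```bash
cat >> h.py <<'E'
def leanr(y,roll,l=30): return lean(y,l)@R.from_euler('x',roll,degrees=True).as_matrix()
E
python3 -m creep '{"delta_pos":[[0,0,-0.02],[0,0,-0.02],[0,0,0],[0,0,0],[0,0,0],[0,0,0]],"twist":[[0,0,0],[0,0,0],[4,0,0],[4,0,0],[4,0,0],[0,0,0]]}' 0
python3 - <<'E'
from h import *
c=np.array([637.8,-23.2,120]); Rt=leanr(1.8,12); z=Rt[:,2]; n=lean(1.8)[:,2]
dump();plan(Rt,c+z*18.3-15*n,c+z*18.3)
E
```

```text
t: 7.53
ee_pos: [622.0, -25.5, 144.7]
orientation: [-2.909, -0.096, -0.767]
ft_force: [0.6, -0.0, -2.1]
width: 32.4
grasp_force: 30.0
t 7.5333 pos [622.  -25.5 144.7] 
 [[ 0.869  0.095  0.486]
 [ 0.028 -0.989  0.143]
 [ 0.494 -0.111 -0.862]] q [-0.17  0.4   2.03  0.81  0.32  0.61] w 32.43218834077116 F [ 0.6 -0.  -2.1]
t 7.53 at [622.  -25.5 144.7] w 32.4 F [ 0.6 -0.  -2.1] turn [ 4.64  0.37 -0.03] rows>= 0.7
  leg to [639.1 -19.4 117.5] after turn [ 1.4  1.3 32.6] before [ 1.6 -1.4 32.6] rows>= 0.8
  leg to [646.6 -19.1 104.5] after turn [ 0.   3.1 14.7] before [ 0.1  1.9 14.9] rows>= 0.4
```

```bash
python3 -m creep '{"delta_pos":[[0,0,0],[0,0,0],[0,0,0],[0.0007,0.0006,0.015],[0.0007,0.0006,0.015],[0,0,0]],"twist":[[2.4,0.2,0],[2.2,0.2,0],[0,0,0],[0,0,0],[0,0,0],[0,0,0]]}' 0
python3 - <<'E'
from h import *
c=np.array([637.8,-23.2,120]); Rt=leanr(1.8,12); z=Rt[:,2]; n=lean(1.8)[:,2]
dump();plan(Rt,c+z*18.3-5*n,c+z*18.3)
E
```

```text
t: 8.03
ee_pos: [637.0, -18.6, 117.0]
orientation: [-2.835, -0.122, -0.748]
ft_force: [-0.8, 1.2, -1.2]
width: 32.1
grasp_force: 30.0
t 8.0333 pos [637.  -18.6 117. ] 
 [[ 0.868  0.132  0.479]
 [ 0.027 -0.975  0.22 ]
 [ 0.496 -0.178 -0.85 ]] q [-0.2   0.48  2.    1.04  0.37  0.35] w 32.13596072118743 F [-0.8  1.2 -1.2]
t 8.03 at [637.  -18.6 117. ] w 32.1 F [-0.8  1.2 -1.2] turn [ 0.21  0.27 -0.06] rows>= 0.0
  leg to [644.1 -19.2 108.8] after turn [ 2.1  3.  10.2] before [ 2.1  3.  10.2] rows>= 0.3
  leg to [646.6 -19.1 104.5] after turn [-0.   1.   4.9] before [0.  1.  4.9] rows>= 0.1
```

```bash
python3 -m creep '{"delta_pos":[[0.0021,0.003,0],[0,0,0.005],[0,0,0.005],[0,0.0006,0.0022],[0,0,0]],"twist":[[0.2,0.2,0],[0,0,0],[0,0,0],[0,0,0],[0,0,0]]}' 0
python3 -m creep '{"delta_pos":[[0,0.0002,0.001],[0,0.0002,0.001],[0,0,0]],"twist":[[0,0,0],[0,0,0],[0,0,0]]}' 0
python3 - <<'E'
from h import *
c=np.array([637.8,-23.2,120]); Rt=leanr(1.8,12); z=Rt[:,2]; n=lean(1.8)[:,2]
plan(Rt,c+z*18.3)
E
```

```text
t: 8.45
ee_pos: [645.4, -19.6, 108.6]
orientation: [-2.828, -0.124, -0.755]
ft_force: [-0.1, -0.3, -1.4]
width: 32.5
grasp_force: 30.0
t: 8.7
ee_pos: [646.5, -19.7, 107.1]
orientation: [-2.828, -0.124, -0.756]
ft_force: [-0.3, 0.1, -1.9]
width: 32.4
grasp_force: 30.0
t 8.7 at [646.5 -19.7 107.1] w 32.4 F [-0.3  0.1 -1.9] turn [-0.08 -0.11 -0.01] rows>= 0.0
  leg to [646.6 -19.1 104.5] after turn [-1.2 -0.1  2.4] before [-1.2 -0.1  2.4] rows>= 0.1
```

```bash
python3 -m creep '{"delta_pos":[[-0.0006,0,0.001],[-0.0006,0,0.001],[0,0,0]],"twist":[[0,0,0],[0,0,0],[0,0,0]]}' 0
python3 -m creep '{"delta_pos":[[0,0,0.0008],[0,0,0]],"twist":[[0,0,0],[0,0,0]]}' 0
python3 -m creep '{"delta_pos":[[0,0,0.0008],[0,0,0]],"twist":[[0,0,0],[0,0,0]]}' 0
```

```text
t: 8.95
ee_pos: [646.8, -19.7, 106.0]
orientation: [-2.827, -0.124, -0.759]
ft_force: [-5.6, -2.6, 8.8]
width: 32.5
grasp_force: 30.0
t: 9.12
ee_pos: [646.9, -19.7, 105.7]
orientation: [-2.827, -0.124, -0.759]
ft_force: [-11.8, -4.9, 14.6]
width: 32.2
grasp_force: 30.0
t: 9.28
ee_pos: [647.2, -19.8, 105.4]
orientation: [-2.828, -0.124, -0.76]
ft_force: [-15.2, -6.1, 19.2]
width: 33.0
grasp_force: 30.0
```

```bash
python3 -m creep '{"delta_pos":[[0,0,-0.0008],[0,0,0],[0,0,0],[0,0,0],[0,0,0],[0,0,0]],"twist":[[0,0,0],[0,0,0],[0,0,0],[0,0,0],[0,0,0],[0,0,0]]}' 0.8
python3 -m creep '{"delta_pos":[[0,0,-0.01],[0,0,-0.02],[0,0,-0.03],[0,0,-0.03],[0,0,-0.03],[0,0,0]],"twist":[[0,0,0],[0,0,0],[0,0,0],[0,0,0],[0,0,0],[0,0,0]]}' 0.8
python3 - <<'E'
from h import *
dump(); snap('wrist','w3')
P=cloud(load('w3')).reshape(-1,3); c=np.array([637.8,-23.2,120]); L=(P-c)@lean(1.8)@np.diag([1,-1,-1])
m=(L[:,2]>8)&(L[:,2]<30)&(abs(L[:,1])<25)&(abs(L[:,0])<60); Q=L[m]; print(np.percentile(Q,[1,50,99],axis=0).round(1))
for a in(-30,-15,0,15,30):
    k=Q[abs(Q[:,0]-a)<4]; print(a,np.round(np.percentile(k[:,2],97),1),np.round((k[:,1].min()+k[:,1].max())/2,1))
E
```

```text
t: 9.78
ee_pos: [646.8, -18.9, 103.9]
orientation: [-2.828, -0.125, -0.756]
ft_force: [0.7, -0.4, 0.3]
width: 68.0
grasp_force: 0.0
t: 10.28
ee_pos: [588.9, -47.1, 209.8]
orientation: [-2.828, -0.125, -0.764]
ft_force: [0.6, 0.3, 0.2]
width: 70.2
grasp_force: 0.0
t 10.2833 pos [588.9 -47.1 209.8] 
 [[ 0.862  0.135  0.488]
 [ 0.027 -0.974  0.223]
 [ 0.506 -0.179 -0.844]] q [-0.29  0.27  2.05  0.79  0.52  0.56] w 70.16162041586247 F [0.6 0.3 0.2]
[[-33.8 -15.4   8.2]
 [  2.9  -3.1  14.5]
 [ 35.3  12.6  17.3]]
-30 16.8 -1.7
-15 16.9 -1.9
0 16.8 -1.7
15 16.9 -1.3
30 17.0 -1.7
```

View pics/w3.png

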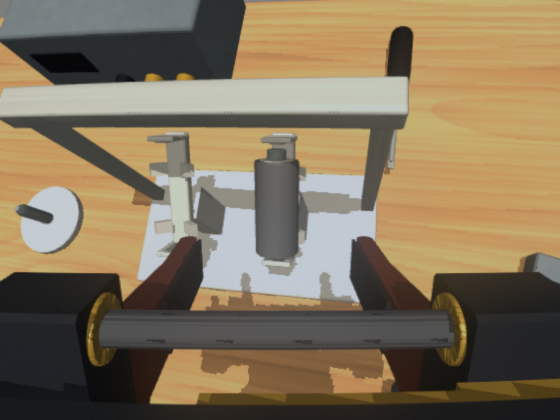

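Cell 1 is seated in the right bay: the wrist picture shows it at (277,207), stud up, between the plates. Its top is level with the slope at 16.8 mm, against 16.5 mm expected. Next is the other cell.

```bash
python3 - <<'E'
from h import *
plan(yaw(20.6),(480,-35,260),(438.5,-25.9,190))
E
```

```text
t 10.33 at [589.3 -46.8 208.2] w 70.4 F [ 0.3  0.2 -0. ] turn [ -6.65 -31.84 -15.15] rows>= 5.1
  leg to [480. -35. 260.] after turn [-98.2 -49.5 -51.8] before [-67.8 -35.5 -94.4] rows>= 3.0
  leg to [438.5 -25.9 190. ] after turn [-35.6 -23.1  70. ] before [-70.9  -1.9  40.9] rows>= 2.0
```

```bash
python3 -m creep '{"delta_pos":[[-0.017,-0.009,-0.0236],[-0.017,-0.009,-0.0236],[-0.017,-0.009,-0.0236],[-0.017,-0.009,-0.0236],[0,0,0],[0,0,0],[0,0,0],[0,0,0],[0,0,0],[0,0,0],[0,0,0],[-0.012,-0.0077,0.023],[-0.012,-0.0077,0.023],[-0.012,-0.0077,0.023],[0,0,0]],"twist":[[0,0,0],[0,0,0],[0,0,0],[0,0,0],[-1.1,-5.3,-2.5],[-1.1,-5.3,-2.5],[-1.1,-5.3,-2.5],[-1.1,-5.3,-2.5],[-1.1,-5.3,-2.5],[-1.1,-5.3,-2.5],[0,0,0],[0,0,0],[0,0,0],[0,0,0],[0,0,0]]}' 1
python3 - <<'E'
from h import *
dump(); snap('wrist','w4')
cell('w4',(440,-25))
plan(yaw(20.6),(438.5,-25.9,100))
E
```

```text
t: 11.58
ee_pos: [431.4, -23.6, 184.5]
orientation: [-3.083, -0.558, 0.019]
ft_force: [-1.3, 0.4, 0.6]
width: 88.0
grasp_force: 0.0
t 11.5833 pos [431.4 -23.6 184.5] 
 [[ 0.937  0.35  -0.013]
 [ 0.35  -0.937  0.006]
 [-0.011 -0.01  -1.   ]] q [-0.09  0.2   2.06  0.01  0.89  1.12] w 87.98403906633762 F [-1.3  0.4  0.6]
cell rect [443.6 -25.9] [78.  31.6] yaw 20.8 centre [439.9 -27.4] ztop [39.2 42.1] widths front/back [31.1, 30.3]
t 11.63 at [434.4 -24.1 186.8] w 87.7 F [0.2 0.6 0.5] turn [-0.46  0.41 -0.1 ] rows>= 0.1
  leg to [438.5 -25.9 100. ] after turn [ 3.2  3.2 86.8] before [ 3.9  3.8 86.8] rows>= 2.2
```

```bash
python3 -m creep '{"delta_pos":[[0.0035,0.0035,0],[0,0,0],[0,0,0]],"twist":[[-0.46,0.41,-0.1],[0,0,0],[0,0,0]]}' 1
python3 - <<'E'
from h import *
snap('wrist','w5')
cell('w5',(440,-25))
plan(yaw(20.7),(438.9,-26.3,7.5))
E
```

```text
t: 11.88
ee_pos: [443.8, -27.1, 190.4]
orientation: [3.087, 0.561, 0.013]
ft_force: [0.0, -0.0, 0.5]
width: 87.9
grasp_force: 0.0
cell rect [443.8 -25.9] [77.8 31.6] yaw 20.4 centre [440.1 -27.3] ztop [39.1 42.2] widths front/back [31.0, 30.4]
t 11.93 at [443.5 -27.  190.3] w 88.0 F [-0.1  0.5  0.3] turn [ 0.28 -0.4  -0.11] rows>= 0.1
  leg to [438.9 -26.3   7.5] after turn [ -4.   -2.3 182.8] before [ -5.3  -3.2 182.7] rows>= 4.6
```

```bash
python3 -m creep '{"delta_pos":[[-0.0033,-0.0012,0],[0,0,0.03],[0,0,0.03],[0,0,0.03],[0,0,0.02],[0,0,0]],"twist":[[0.28,-0.4,0],[0,0,0],[0,0,0],[0,0,0],[0,0,0],[0,0,0]]}' 1
python3 - <<'E'
from h import *
plan(yaw(20.5),(439.8,-27.1,7.5))
E
```

```text
t: 12.43
ee_pos: [435.8, -26.7, 76.4]
orientation: [-3.089, -0.562, 0.014]
ft_force: [-0.2, -0.7, -0.8]
width: 87.8
grasp_force: 0.0
t 12.43 at [435.8 -26.7  76.4] w 87.8 F [-0.2 -0.7 -0.8] turn [-0.21  0.46  0.11] rows>= 0.1
  leg to [439.8 -27.1   7.5] after turn [ 3.6  1.8 68.9] before [ 4.2  2.1 68.9] rows>= 1.7
```

```bash
python3 -m creep '{"delta_pos":[[0.0042,0.0021,0],[0,0,0],[0,0,0.02],[0,0,0.02],[0,0,0.015],[0,0,0]],"twist":[[0,0,0],[0,0,0],[0,0,0],[0,0,0],[0,0,0],[0,0,0]]}' 1
python3 - <<'E'
from h import *
plan(yaw(20.5),(439.8,-27.1,7.5))
E
```

```text
t: 12.93
ee_pos: [442.7, -27.4, 23.8]
orientation: [-3.09, -0.562, 0.005]
ft_force: [-0.3, 0.0, 1.0]
width: 87.4
grasp_force: 0.0
t 12.93 at [442.7 -27.4  23.8] w 87.4 F [-0.3  0.   1. ] turn [-0.07  0.17  0.11] rows>= 0.0
  leg to [439.8 -27.1   7.5] after turn [-2.7 -1.3 16.3] before [-2.6 -1.3 16.3] rows>= 0.4
```

```bash
python3 -m creep '{"delta_pos":[[0,0,0.01],[0,0,0.006],[0,0,0],[0,0,0]],"twist":[[0,0,0],[0,0,0],[0,0,0],[0,0,0]]}' 1
python3 - <<'E'
from h import *
plan(yaw(20.5),(439.8,-27.1,7.5))
E
```

```text
t: 13.27
ee_pos: [442.8, -27.4, 8.5]
orientation: [-3.091, -0.562, 0.004]
ft_force: [0.1, -0.4, 0.0]
width: 88.1
grasp_force: 0.0
t 13.27 at [442.8 -27.4   8.5] w 88.1 F [ 0.1 -0.4  0. ] turn [-0.04  0.13  0.11] rows>= 0.0
  leg to [439.8 -27.1   7.5] after turn [-2.7 -1.3  1. ] before [-2.7 -1.3  1. ] rows>= 0.1
```

```bash
python3 -m creep '{"delta_pos":[[-0.0027,-0.0013,0.001],[0,0,0],[0,0,0]],"twist":[[0,0,0],[0,0,0],[0,0,0]]}' 1
python3 -m creep '{"delta_pos":[[0,0,0],[0,0,0],[0,0,0],[0,0,0],[0,0,0],[0,0,0],[0,0,0],[0,0,0],[0,0,0],[0,0,0],[0,0,0],[0,0,0]],"twist":[[0,0,0],[0,0,0],[0,0,0],[0,0,0],[0,0,0],[0,0,0],[0,0,0],[0,0,0],[0,0,0],[0,0,0],[0,0,0],[0,0,0]]}' 0
python3 -m creep '{"delta_pos":[[0,0,-0.01],[0,0,-0.03],[0,0,-0.04],[0,0,-0.04],[0,0,-0.04],[0,0,-0.04],[0,0,-0.04],[0,0,-0.03],[0,0,0],[0,0,0]],"twist":[[0,0,0],[0,0,0],[0,0,0],[0,0,0],[0,0,0],[0,0,0],[0,0,0],[0,0,0],[0,0,0],[0,0,0]]}' 0
python3 - <<'E'
from h import *
# left bay from seated cell 1 observation: y -1.6
for f in('w2','w3'): bay(f,66.5)
c=np.array([634.9,65.6,120.6]); Rt=leanr(1.8,-12); z=Rt[:,2]; n=lean(1.8)[:,2]
plan(Rt,(500,50,270),c+z*18.3-60*n)
E
```

```text
t: 13.52
ee_pos: [439.4, -27.1, 7.4]
orientation: [-3.09, -0.562, 0.004]
ft_force: [0.2, -0.6, -0.0]
width: 87.6
grasp_force: 0.0
t: 14.52
ee_pos: [439.5, -27.1, 7.1]
orientation: [-3.09, -0.562, 0.004]
ft_force: [0.4, -1.0, -0.2]
width: 32.3
grasp_force: 30.0
t: 15.35
ee_pos: [440.8, -27.0, 279.0]
orientation: [3.09, 0.562, 0.002]
ft_force: [0.0, 0.2, -2.0]
width: 32.4
grasp_force: 30.0
w2 bay y0 66.5 spine slope 0.56 dz -0.5 => dx 0.9 spine mid dy -1.0 19.0 plate inner X -34.7
w3 bay y0 66.5 spine slope 0.55 dz -0.4 => dx 0.6 spine mid dy -1.4 18.5 plate inner X -35.4
t 15.35 at [440.8 -27.  279. ] w 32.4 F [ 0.   0.2 -2. ] turn [-16.52  27.66  21.46] rows>= 5.5
  leg to [500.  50. 270.] after turn [ 48.9 -81.5  22.1] before [ 82.6 -51.3   9. ] rows>= 2.4
  leg to [614.   61.1 157.1] after turn [ 42.5 -39.6 150. ] before [110.5  29.6 113.1] rows>= 4.0
```

```bash
python3 -m creep '{"delta_pos":[[0.0207,-0.0128,0.0023],[0.0207,-0.0128,0.0023],[0.0207,-0.0128,0.0023],[0.0207,-0.0128,0.0023],[0,0,0],[0,0,0],[0,0,0],[0,0,0],[0,0,0],[0,0,0],[0,0,0],[0,0,0],[0,0,0]],"twist":[[0,0,0],[0,0,0],[0,0,0],[0,0,0],[-2.36,3.95,3.07],[-2.36,3.95,3.07],[-2.36,3.95,3.07],[-2.36,3.95,3.07],[-2.36,3.95,3.07],[-2.36,3.95,3.07],[-2.36,3.95,3.07],[0,0,0],[0,0,0]]}' 0
python3 - <<'E'
from h import *
c=np.array([635.6,65.2,120.6]); Rt=leanr(1.8,-12); z=Rt[:,2]; n=lean(1.8)[:,2]
plan(Rt,c+z*18.3-60*n);dump()
E
```

```text
t: 16.43
ee_pos: [497.7, 49.4, 265.4]
orientation: [2.865, -0.003, 0.715]
ft_force: [0.5, -0.0, -0.8]
width: 32.5
grasp_force: 30.0
t 16.43 at [497.7  49.4 265.4] w 32.5 F [ 0.5 -0.  -0.8] turn [-0.65  1.99  1.33] rows>= 0.3
  leg to [614.7  60.7 157.1] after turn [ 47.4 -39.2 147.5] before [ 53.4 -36.3 146.2] rows>= 4.0
t 16.4333 pos [497.7  49.4 265.4] 
 [[ 0.884 -0.047  0.466]
 [ 0.043 -0.982 -0.183]
 [ 0.466  0.182 -0.866]] q [ 0.26  0.03  2.15 -0.55  0.6   2.24] w 32.4877363385283 F [ 0.5 -0.  -0.8]
```

Joint 6 would run out of range in this bay. I'll set the cell back in its rest and regrasp it with the tool pitched 9°, so the tool leans only 21° when the cell lies at 30°.

```bash
python3 - <<'E'
from h import *
plan(yaw(20.5),(439.8,-27,200))
E
```

```text
t 16.43 at [497.7  49.4 265.4] w 32.5 F [ 0.5 -0.  -0.8] turn [ 15.81 -25.7  -20.15] rows>= 5.1
  leg to [439.8 -27.  200. ] after turn [-81.   51.3  65.4] before [-85.   65.9  43.6] rows>= 2.9
```

```bash
python3 -m creep '{"delta_pos":[[0,0,0],[0,0,0],[0,0,0],[0,0,0],[0,0,0],[0,0,0],[0,0,0],[0,0,0],[-0.0202,0.0128,0.01],[-0.0202,0.0128,0.01],[-0.0202,0.0128,0.01],[-0.0202,0.0128,0.01],[0,0,0],[0,0,0],[0,0,0]],"twist":[[2.26,-3.67,-2.88],[2.26,-3.67,-2.88],[2.26,-3.67,-2.88],[2.26,-3.67,-2.88],[2.26,-3.67,-2.88],[2.26,-3.67,-2.88],[2.26,-3.67,-2.88],[0,0,0],[0,0,0],[0,0,0],[0,0,0],[0,0,0],[0,0,0],[0,0,0],[0,0,0]]}' 0
python3 - <<'E'
from h import *
plan(yaw(20.5),(439.6,-27.1,30),(439.6,-27.1,7.8));dump()
E
```

```text
t: 17.68
ee_pos: [442.2, -26.6, 226.7]
orientation: [3.089, 0.535, 0.033]
ft_force: [-0.3, 0.1, -1.3]
width: 32.5
grasp_force: 30.0
t 17.68 at [442.2 -26.6 226.7] w 32.5 F [-0.3  0.1 -1.3] turn [ 0.56 -1.14 -0.87] rows>= 0.2
  leg to [439.6 -27.1  30. ] after turn [ -2.6  -0.4 196.7] before [ -6.5  -2.3 196.6] rows>= 4.9
  leg to [439.6 -27.1   7.8] after turn [ 0.   0.  22.2] before [-0.4 -0.2 22.2] rows>= 0.6
t 17.6833 pos [442.2 -26.6 226.7] 
 [[ 0.942  0.336  0.022]
 [ 0.336 -0.942 -0.002]
 [ 0.02   0.01  -1.   ]] q [-0.09  0.14  2.02 -0.    0.96  1.14] w 32.49317460477662 F [-0.3  0.1 -1.3]
```

```bash
python3 -m creep '{"delta_pos":[[0,0,0],[0,0,0],[-0.0026,-0.0004,0],[0,0,0.035],[0,0,0.035],[0,0,0.035],[0,0,0.035],[0,0,0.03],[0,0,0],[0,0,0],[0,0,0]],"twist":[[0.28,-0.57,-0.44],[0.28,-0.57,-0.44],[0,0,0],[0,0,0],[0,0,0],[0,0,0],[0,0,0],[0,0,0],[0,0,0],[0,0,0],[0,0,0]]}' 0
python3 - <<'E'
from h import *
plan(yaw(20.5),(439.6,-27.1,30),(439.6,-27.1,7.8))
E
```

```text
t: 18.6
ee_pos: [439.6, -27.4, 57.5]
orientation: [3.09, 0.56, -0.001]
ft_force: [0.0, -0.2, -1.9]
width: 32.4
grasp_force: 30.0
t 18.6 at [439.6 -27.4  57.5] w 32.4 F [ 0.  -0.2 -1.9] turn [0.04 0.04 0.06] rows>= 0.0
  leg to [439.6 -27.1  30. ] after turn [ 0.1 -0.3 27.5] before [ 0.1 -0.3 27.5] rows>= 0.7
  leg to [439.6 -27.1   7.8] after turn [ 0.   0.  22.2] before [ 0.  -0.  22.2] rows>= 0.6
```

```bash
python3 -m creep '{"delta_pos":[[0,-0.0003,0.01],[0,0,0.02],[0,0,0.01],[0,0,0.005],[0,0,0.002],[0,0,0.0015],[0,0,0],[0,0,0]],"twist":[[0,0,0],[0,0,0],[0,0,0],[0,0,0],[0,0,0],[0,0,0],[0,0,0],[0,0,0]]}' 0
python3 -m creep '{"delta_pos":[[0,0,0.0007],[0,0,0]],"twist":[[0,0,0],[0,0,0]]}' 0
```

```text
t: 19.27
ee_pos: [438.8, -27.3, 8.3]
orientation: [3.091, 0.56, -0.002]
ft_force: [0.2, -0.7, -2.9]
width: 32.5
grasp_force: 30.0
t: 19.43
ee_pos: [438.7, -27.3, 7.5]
orientation: [3.091, 0.56, -0.002]
ft_force: [0.0, 0.6, -0.7]
width: 32.5
grasp_force: 30.0
```

```bash
python3 -m creep '{"delta_pos":[[0,0,0.0004],[0,0,0]],"twist":[[0,0,0],[0,0,0]]}' 0
python3 -m creep '{"delta_pos":[[0,0,0],[0,0,0],[0,0,0],[0,0,0],[0,0,0]],"twist":[[0,0,0],[0,0,0],[0,0,0],[0,0,0],[0,0,0]]}' 1
python3 -m creep '{"delta_pos":[[-0.001,0,0],[-0.001,0,0],[-0.001,0,0],[0,0,0],[0,0,0],[0,0,0]],"twist":[[0,-3,0],[0,-3,0],[0,-3,0],[0,0,0],[0,0,0],[0,0,0]]}' 1
python3 - <<'E'
from h import *
Rt=yaw(20.5)@R.from_euler('y',-9,degrees=True).as_matrix()
plan(Rt,np.array([439.2,-27.1,26])+19*Rt[:,2])
E
```

```text
t: 19.6
ee_pos: [438.7, -27.4, 7.1]
orientation: [3.091, 0.56, -0.002]
ft_force: [-0.5, -1.3, 3.3]
width: 32.2
grasp_force: 30.0
t: 20.02
ee_pos: [438.4, -27.2, 6.8]
orientation: [3.091, 0.56, -0.003]
ft_force: [-0.4, 0.8, -0.4]
width: 62.1
grasp_force: 0.0
t: 20.52
ee_pos: [435.0, -28.2, 6.8]
orientation: [3.055, 0.553, -0.243]
ft_force: [-0.5, 1.0, -0.8]
width: 88.0
grasp_force: 0.0
t 20.52 at [435.  -28.2   6.8] w 88.0 F [-0.5  1.  -0.8] turn [-0.02  0.08  0.04] rows>= 0.0
  leg to [436.4 -28.1   7.2] after turn [ 1.2  0.4 -0.7] before [ 1.2  0.4 -0.7] rows>= 0.0
```

```bash
python3 -m creep '{"delta_pos":[[0,0,0],[0,0,0],[0,0,0],[0,0,0],[0,0,0],[0,0,0],[0,0,0],[0,0,0],[0,0,0],[0,0,0],[0,0,0],[0,0,0]],"twist":[[0,0,0],[0,0,0],[0,0,0],[0,0,0],[0,0,0],[0,0,0],[0,0,0],[0,0,0],[0,0,0],[0,0,0],[0,0,0],[0,0,0]]}' 0
python3 -m creep '{"delta_pos":[[0,0,-0.01],[0,0,-0.03],[0,0,-0.04],[0,0,-0.04],[0,0,-0.04],[0,0,-0.04],[0,0,-0.04],[0,0,0],[0,0,0]],"twist":[[0,0,0],[0,0,0],[0,0,0],[0,0,0],[0,0,0],[0,0,0],[0,0,0],[0,0,0],[0,0,0]]}' 0
python3 - <<'E'
from h import *
c=np.array([635.6,65.2,120.6]); Rt=lean(1.8,21); z=Rt[:,2]; n=lean(1.8)[:,2]
plan(Rt,(500,55,250),c+z*18.6-60*n)
E
```

```text
t: 21.52
ee_pos: [435.7, -28.4, 7.0]
orientation: [3.054, 0.553, -0.243]
ft_force: [0.9, -2.7, 0.7]
width: 32.4
grasp_force: 30.0
t: 22.27
ee_pos: [472.5, -14.6, 246.5]
orientation: [3.054, 0.553, -0.235]
ft_force: [-0.7, -0.1, -1.9]
width: 32.2
grasp_force: 30.0
t 22.27 at [472.5 -14.6 246.5] w 32.2 F [-0.7 -0.1 -1.9] turn [-1.91 29.53 18.86] rows>= 4.9
  leg to [500.  55. 250.] after turn [ 29.  -68.7   7.3] before [ 49.  -55.5 -11.3] rows>= 1.9
  leg to [612.3  64.5 155.2] after turn [ 71.1  -5.9 128.8] before [121.7  30.4  77.1] rows>= 3.7
```

```bash
python3 -m creep '{"delta_pos":[[0.0163,-0.0185,-0.0038],[0.0163,-0.0185,-0.0038],[0.0163,-0.0185,-0.0038],[0,0,0],[0,0,0],[0,0,0],[0,0,0],[0,0,0],[0,0,0],[0,0,0],[0,0,0],[0,0,0]],"twist":[[0,0,0],[0,0,0],[0,0,0],[-0.27,4.22,2.7],[-0.27,4.22,2.7],[-0.27,4.22,2.7],[-0.27,4.22,2.7],[-0.27,4.22,2.7],[-0.27,4.22,2.7],[-0.27,4.22,2.7],[0,0,0],[0,0,0]]}' 0
python3 - <<'E'
from h import *
c=np.array([635.6,65.2,120.6]); Rt=lean(1.8,21); z=Rt[:,2]; n=lean(1.8)[:,2]
plan(Rt,c+z*18.6-60*n);dump()
E
```

```text
t: 23.27
ee_pos: [496.5, 54.5, 245.8]
orientation: [-3.086, -0.05, -0.555]
ft_force: [1.1, 0.0, -1.8]
width: 32.4
grasp_force: 30.0
t 23.27 at [496.5  54.5 245.8] w 32.4 F [ 1.1  0.  -1.8] turn [-0.    0.62  0.04] rows>= 0.1
  leg to [612.3  64.5 155.2] after turn [ 75.9  -6.3 126.1] before [ 77.3  -6.2 125.3] rows>= 3.7
t 23.2667 pos [496.5  54.5 245.8] 
 [[ 0.937  0.032  0.348]
 [ 0.03  -0.999  0.011]
 [ 0.348  0.    -0.937]] q [ 0.1   0.06  2.11 -0.04  0.61  1.67] w 32.375287927718865 F [ 1.1  0.  -1.8]
```

```bash
python3 -m creep '{"delta_pos":[[0,0,0],[0.0152,-0.0012,0.025],[0.0152,-0.0012,0.025],[0.0152,-0.0012,0.025],[0.0152,-0.0012,0.025],[0.0152,-0.0012,0.025],[0,0,0],[0,0,0]],"twist":[[0,0.62,0],[0,0,0],[0,0,0],[0,0,0],[0,0,0],[0,0,0],[0,0,0],[0,0,0]]}' 0
python3 - <<'E'
from h import *
c=np.array([635.6,65.2,120.6]); Rt=lean(1.8,21); z=Rt[:,2]; n=lean(1.8)[:,2]
c=c-1.1*lean(1.8)[:,0]
plan(Rt,c+z*18.6-15*n,c+z*18.6-4*n,c+z*18.6);dump()
E
```

```text
t: 23.93
ee_pos: [615.1, 64.1, 156.5]
orientation: [-3.083, -0.048, -0.574]
ft_force: [-0.3, -0.3, -1.2]
width: 32.1
grasp_force: 30.0
t 23.93 at [615.1  64.1 156.5] w 32.1 F [-0.3 -0.3 -1.2] turn [ 0.01 -0.1  -0.02] rows>= 0.0
  leg to [633.8  65.1 115.7] after turn [ 2.9 -0.4 44.8] before [ 2.8 -0.5 44.8] rows>= 1.1
  leg to [639.3  65.3 106.1] after turn [ 1.7 -0.  10.9] before [ 1.7 -0.  10.9] rows>= 0.3
  leg to [641.3  65.4 102.7] after turn [0.6 0.  4. ] before [ 0.6 -0.   4. ] rows>= 0.1
t 23.9333 pos [615.1  64.1 156.5] 
 [[ 0.933  0.031  0.36 ]
 [ 0.029 -1.     0.011]
 [ 0.36   0.    -0.933]] q [ 0.1   0.38  1.95 -0.05  0.44  1.68] w 32.09329436064416 F [-0.3 -0.3 -1.2]
```

```bash
python3 -m creep '{"delta_pos":[[0.0028,-0.0005,0.015],[0,0,0.02],[0,0,0.01],[0,0,0],[0.0008,0,0.005],[0.0008,0,0.005],[0,0,0],[0,0,0]],"twist":[[0,0,0],[0,0,0],[0,0,0],[0,0,0],[0,0,0],[0,0,0],[0,0,0],[0,0,0]]}' 0
python3 - <<'E'
from h import *
c=np.array([635.6,65.2,120.6]); Rt=lean(1.8,21); z=Rt[:,2]; n=lean(1.8)[:,2]
c=c-1.1*lean(1.8)[:,0]
plan(Rt,c+z*18.6);dump()
E
```

```text
t: 24.6
ee_pos: [638.8, 65.4, 109.4]
orientation: [-3.081, -0.047, -0.58]
ft_force: [-0.1, -0.3, -1.4]
width: 32.5
grasp_force: 30.0
t 24.6 at [638.8  65.4 109.4] w 32.5 F [-0.1 -0.3 -1.4] turn [-0.   -0.34 -0.06] rows>= 0.0
  leg to [641.3  65.4 102.7] after turn [-0.   0.1  7.2] before [-0.1  0.1  7.2] rows>= 0.2
t 24.6 pos [638.8  65.4 109.4] 
 [[ 0.931  0.031  0.364]
 [ 0.028 -1.     0.011]
 [ 0.364 -0.    -0.931]] q [ 0.09  0.49  1.92 -0.06  0.36  1.69] w 32.45104248714285 F [-0.1 -0.3 -1.4]
```

```bash
python3 -m creep '{"delta_pos":[[0,0,0.002],[0,0,0.0015],[0,0,0.001],[0,0,0]],"twist":[[0,-0.3,0],[0,0,0],[0,0,0],[0,0,0]]}' 0
python3 -m creep '{"delta_pos":[[0,0,0.001],[0,0,0]],"twist":[[0,0,0],[0,0,0]]}' 0
python3 -m creep '{"delta_pos":[[0,0,0.0007],[0,0,0]],"twist":[[0,0,0],[0,0,0]]}' 0
```

```text
t: 24.93
ee_pos: [640.3, 65.4, 104.7]
orientation: [-3.083, -0.047, -0.571]
ft_force: [0.1, -0.1, -2.4]
width: 32.4
grasp_force: 30.0
t: 25.1
ee_pos: [640.6, 65.5, 103.7]
orientation: [-3.083, -0.047, -0.572]
ft_force: [0.2, -1.4, -2.2]
width: 32.1
grasp_force: 30.0
t: 25.27
ee_pos: [640.9, 65.6, 103.3]
orientation: [-3.083, -0.047, -0.572]
ft_force: [-1.3, 0.9, -0.0]
width: 32.4
grasp_force: 30.0
```

```bash
python3 -m creep '{"delta_pos":[[0,0,0.0008],[0,0,0]],"twist":[[0,0,0],[0,0,0]]}' 0
python3 -m creep '{"delta_pos":[[0,0,0.0006],[0,0,0]],"twist":[[0,0,0],[0,0,0]]}' 0
```

```text
t: 25.43
ee_pos: [641.1, 65.9, 103.0]
orientation: [-3.082, -0.047, -0.572]
ft_force: [-4.5, 1.9, 6.2]
width: 32.3
grasp_force: 30.0
t: 25.6
ee_pos: [641.1, 65.8, 102.9]
orientation: [-3.082, -0.047, -0.572]
ft_force: [-8.9, 2.0, 12.7]
width: 32.2
grasp_force: 30.0
```

```bash
python3 -m creep '{"delta_pos":[[0,0,0],[0,0,0],[0,0,0],[0,0,0],[0,0,0],[0,0,0]],"twist":[[0,0,0],[0,0,0],[0,0,0],[0,0,0],[0,0,0],[0,0,0]]}' 0.8
python3 -m creep '{"delta_pos":[[0,0,-0.01],[0,0,-0.02],[0,0,-0.03],[-0.01,0,-0.03],[-0.01,0,-0.03],[0,0,-0.02],[0,0,0],[0,0,0]],"twist":[[0,0,0],[0,0,0],[0,0,0],[0,0,0],[0,0,0],[0,0,0],[0,0,0],[0,0,0]]}' 0.8
python3 - <<'E'
from h import *
snap('wrist','w6')
P=cloud(load('w6')).reshape(-1,3)
for c in([635.6,65.2,120.6],[637.8,-24.8,120.4]):
  L=(P-np.array(c))@lean(1.8)@np.diag([1,-1,-1])
  m=(L[:,2]>8)&(L[:,2]<30)&(abs(L[:,1])<25)&(abs(L[:,0])<60); Q=L[m]; print(np.percentile(Q,[1,50,99],axis=0).round(1))
  for a in(-30,-15,0,15,30):
    k=Q[abs(Q[:,0]-a)<4]; print(a,np.round(np.percentile(k[:,2],97),1),np.round((k[:,1].min()+k[:,1].max())/2,1))
plan(yaw(2),(500,150,280),(442,250,240))
E
```

```text
t: 26.1
ee_pos: [641.5, 65.4, 101.7]
orientation: [-3.083, -0.047, -0.572]
ft_force: [0.0, -0.1, 0.2]
width: 68.3
grasp_force: 0.0
t: 26.77
ee_pos: [573.1, 63.4, 227.2]
orientation: [-3.081, -0.047, -0.577]
ft_force: [-0.2, -0.0, -1.1]
width: 70.6
grasp_force: 0.0
[[-34.9 -13.4   8.3]
 [  2.8   0.3  14.6]
 [ 34.3  14.   17.2]]
-30 16.7 0.4
-15 16.9 0.7
0 16.8 0.7
15 16.8 0.3
30 16.9 0.6
[[-34.  -12.6   8.2]
 [  3.    3.3  14.1]
 [ 34.9  14.9  16.8]]
-30 16.4 1.0
-15 16.4 1.0
0 16.3 1.0
15 16.4 1.4
30 16.6 1.1
t 26.82 at [572.8  63.4 225.8] w 70.4 F [ 0.3 -0.3 -0.5] turn [ 2.000e-02 -2.109e+01 -2.600e-01] rows>= 3.0
  leg to [500. 150. 280.] after turn [-69.7 -89.1 -54.2] before [-45.9 -88.8 -75.7] rows>= 3.1
  leg to [442. 250. 240.] after turn [ -54.5 -102.    40. ] before [ -65.7 -101.7   17.6] rows>= 3.1
```

View pics/w6.png

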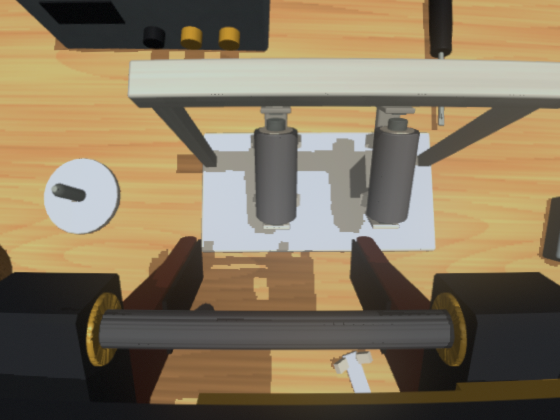

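The wrist view shows both cells seated, at (276,172) and (393,172), studs up the slope. Their tops are level within 0.2 mm and their ends lie inside the plates. Next is the spool.

```bash
python3 -m creep '{"delta_pos":[[-0.0115,-0.0222,-0.019],[-0.0115,-0.0222,-0.019],[-0.0115,-0.0222,-0.019],[-0.0115,-0.0222,-0.019],[0,0,0],[0,0,0],[0,0,0],[0,0,0],[0,0,0],[-0.0136,-0.0255,0.01],[-0.0136,-0.0255,0.01],[-0.0136,-0.0255,0.01],[-0.0136,-0.0255,0.01],[0,0,0],[0,0,0],[0,0,0]],"twist":[[0,0,0],[0,0,0],[0,0,0],[0,0,0],[0,-5.27,0],[0,-5.27,0],[0,-5.27,0],[0,-5.27,0],[0,0,0],[0,0,0],[0,0,0],[0,0,0],[0,0,0],[0,0,0],[0,0,0],[0,0,0]]}' 1
cat >> h.py <<'E'
def circ(f,c,lo,hi,r):
    P=cloud(load(f)).reshape(-1,3); m=(P[:,2]>lo)&(P[:,2]<hi)&(np.hypot(P[:,0]-c[0],P[:,1]-c[1])<r); Q=P[m][:,:2].astype(np.float32)
    print('circle',len(Q),cv2.minEnclosingCircle(Q) if len(Q)>3 else None,cv2.minAreaRect(Q) if len(Q)>3 else None,'z',np.round(np.median(P[m][:,2]),1))
E
python3 - <<'E'
from h import *
snap('wrist','w7')
circ('w7',(441.5,250),30,42,40); circ('w7',(627,280),4,15,60); circ('w7',(627,280),35,62,40)
plan(yaw(2),(442,250,60),(442,250,4.5))
E
```

```text
t: 28.15
ee_pos: [442.1, 249.9, 239.4]
orientation: [3.141, 0.049, -0.001]
ft_force: [0.2, 0.8, 0.3]
width: 87.9
grasp_force: 0.0
circle 2588 ((442.56085205078125, 249.1417694091797), 30.850662231445312) ((442.4836120605469, 249.05296325683594), (60.79680252075195, 60.44404602050781), 45.910728454589844) z 34.9
circle 1800 ((612.3720703125, 279.2849426269531), 38.55432891845703) ((599.2301025390625, 278.9132080078125), (27.34250831604004, 77.10539245605469), 1.6202040910720825) z 9.2
circle 0 None None z nan
t 28.2 at [442.5 249.7 239.7] w 87.8 F [-0.1 -0.2 -0.3] turn [-0.    0.03 -0.27] rows>= 0.0
  leg to [442. 250.  60.] after turn [ -0.5  -0.3 179.7] before [ -0.4  -0.3 179.7] rows>= 4.5
  leg to [442.  250.    4.5] after turn [ 0.   0.  55.5] before [ 0.   0.  55.5] rows>= 1.4
  return _methods._mean(a, axis=axis, dtype=dtype,
  ret = ret.dtype.type(ret / rcount)
```

```bash
python3 -m creep '{"delta_pos":[[0,0.0006,0.03],[0,0,0.035],[0,0,0.035],[0,0,0.035],[0,0,0.035],[0,0,0.03],[0,0,0.02],[0,0,0.01],[0,0,0.004],[0,0,0],[0,0,0]],"twist":[[0,0,0],[0,0,0],[0,0,0],[0,0,0],[0,0,0],[0,0,0],[0,0,0],[0,0,0],[0,0,0],[0,0,0],[0,0,0]]}' 1
python3 -m creep '{"delta_pos":[[0,0,0],[0,0,0],[0,0,0],[0,0,0],[0,0,0],[0,0,0],[0,0,0]],"twist":[[0,0,0],[0,0,0],[0,0,0],[0,0,0],[0,0,0],[0,0,0],[0,0,0]]}' 0
```

```text
t: 29.12
ee_pos: [443.0, 249.9, 7.0]
orientation: [-3.14, -0.047, -0.001]
ft_force: [0.2, 0.2, -1.0]
width: 87.7
grasp_force: 0.0
t: 29.7
ee_pos: [442.2, 249.9, 6.5]
orientation: [-3.141, -0.048, 0.001]
ft_force: [-0.6, -0.5, 7.6]
width: 59.6
grasp_force: 29.9
```

```bash
python3 -m creep '{"delta_pos":[[0,0,0],[0,0,-0.005],[0,0,-0.02],[0,0,-0.03],[0,0,-0.03],[0,0,-0.03],[0,0,-0.03],[0,0,0],[0,0,0]],"twist":[[0,0,0],[0,0,0],[0,0,0],[0,0,0],[0,0,0],[0,0,0],[0,0,0],[0,0,0],[0,0,0]]}' 0
python3 - <<'E'
from h import *
dump();snap('wrist','w8')
circ('w8',(627,280),4,15,60); circ('w8',(627,280),35,62,40)
circ('w6',(627,280),4,15,60); circ('w2',(627,280),4,15,60); circ('w6',(627,280),30,62,40); circ('w3',(627,280),4,15,60)
P=cloud(load('w8')).reshape(-1,3); o=get_obs()['ee_pos']
m=(np.hypot(P[:,0]-o[0],P[:,1]-o[1])<60)&(P[:,2]>o[2]+10)&(P[:,2]<o[2]+50); print(np.percentile(P[m],[1,50,99],axis=0).round(1))
E
```

```text
t: 30.45
ee_pos: [442.9, 250.2, 152.5]
orientation: [-3.139, -0.048, -0.003]
ft_force: [-0.9, 0.2, -2.2]
width: 59.9
grasp_force: 29.9
t 30.45 pos [442.9 250.2 152.5] 
 [[ 1.     0.031  0.002]
 [ 0.031 -1.     0.002]
 [ 0.002 -0.002 -1.   ]] q [0.49 0.35 1.94 0.   0.85 2.03] w 59.869126970451696 F [-0.9  0.2 -2.2]
circle 461 ((592.0814208984375, 278.8854675292969), 22.96399688720703) ((588.7366943359375, 278.82733154296875), (7.04705286026001, 45.92641830444336), 0.9956092834472656) z 8.9
circle 0 None None z nan
circle 4094 ((626.5906372070312, 279.51214599609375), 42.72285461425781) ((626.9464111328125, 279.4400634765625), (83.30947875976562, 83.20706176757812), 8.01008129119873) z 9.4
circle 3635 ((627.174072265625, 279.6918029785156), 42.63372039794922) ((627.8065795898438, 279.50897216796875), (82.91458129882812, 83.89501190185547), 36.597450256347656) z 9.5
circle 277 ((627.3411254882812, 279.2357177734375), 7.317908763885498) ((627.1889038085938, 278.06256103515625), (11.96614933013916, 13.986429214477539), 68.8978500366211) z 49.2
circle 2827 ((627.1207275390625, 278.686767578125), 42.806217193603516) ((626.9344482421875, 279.0928955078125), (82.65652465820312, 84.26115417480469), 13.999837875366211) z 9.7
[[414.3 212.1 162.1]
 [453.6 250.2 181. ]
 [472.  288.6 199.8]]
  return _methods._mean(a, axis=axis, dtype=dtype,
  ret = ret.dtype.type(ret / rcount)
```

View pics/w8.png

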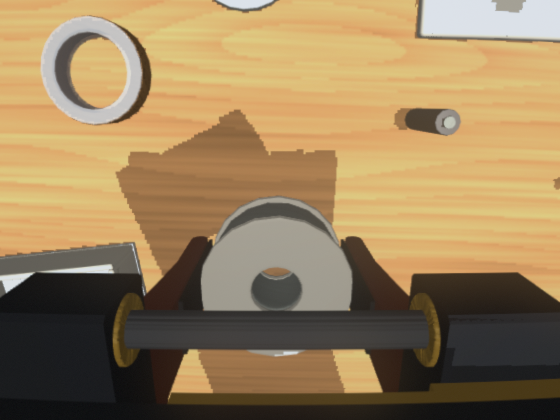

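```bash
python3 - <<'E'
from h import *
z=load('w8')
for u,v in((276,290),(252,290),(301,290),(203,285),(351,285),(277,217)): print(u,v,px(z,u,v,182).round(1))
P=cloud(z).reshape(-1,3); m=(abs(P[:,2]-181)<3)&(np.hypot(P[:,0]-443,P[:,1]-250)<33); Q=P[m]; print(np.percentile(Q,[.5,50,99.5],axis=0).round(1))
H=cv2.convexHull(Q[:,:2].astype(np.float32))[:,0]; H=H[H[:,0]>443]
A=np.c_[2*H,np.ones(len(H))]; s=np.linalg.lstsq(A,(H**2).sum(1),rcond=None)[0]; print('circle',s[:2],np.sqrt(s[2]+s[0]**2+s[1]**2))
plan(yaw(2),(627.1,279.3,100))
E
```

```text
276 290 [443.4 250.1 182. ]
252 290 [443.1 259.5 182. ]
301 290 [443.7 240.3 182. ]
203 285 [444.6 278.8 182. ]
351 285 [446.4 220.7 182. ]
277 217 [473.4 250.6 182. ]
[[413.1 220.2 178.8]
 [453.4 250.6 181. ]
 [472.6 280.1 183.2]]
circle [439.04841323 249.67980134] 34.126799626385235
t 30.5 at [441.9 249.6 151.1] w 59.9 F [ 0.6 -0.4 -2.6] turn [-0.04  0.04 -0.25] rows>= 0.0
  leg to [627.1 279.3 100. ] after turn [186.2 -23.2  51.1] before [186.1 -24.   51. ] rows>= 4.9
```

```bash
python3 -m creep '{"delta_pos":[[0.031,-0.004,0.0085],[0.031,-0.004,0.0085],[0.031,-0.004,0.0085],[0.031,-0.004,0.0085],[0.031,-0.004,0.0085],[0.031,-0.004,0.0085],[0,0,0],[0,0,0],[0,0,0],[0,0,0]],"twist":[[0,0,0],[0,0,0],[0,0,0],[0,0,0],[0,0,0],[0,0,0],[0,0,0],[0,0,0],[0,0,0],[0,0,0]]}' 0
python3 - <<'E'
from h import *
dump();plan(yaw(2),(627.1,279.4,75),(627.1,279.4,16.5))
E
```

```text
t: 31.33
ee_pos: [625.4, 279.0, 98.7]
orientation: [3.141, 0.048, -0.006]
ft_force: [-0.2, 0.3, -1.5]
width: 59.6
grasp_force: 30.0
t 31.3333 pos [625.4 279.   98.7] 
 [[ 1.     0.031 -0.004]
 [ 0.031 -1.    -0.001]
 [-0.004  0.001 -1.   ]] q [0.4  0.65 1.56 0.   0.94 1.94] w 59.575368860342145 F [-0.2  0.3 -1.5]
t 31.33 at [625.4 279.   98.7] w 59.6 F [-0.2  0.3 -1.5] turn [ 0.03  0.22 -0.23] rows>= 0.0
  leg to [627.1 279.4  75. ] after turn [ 1.7 -0.4 23.7] before [ 1.8 -0.4 23.7] rows>= 0.6
  leg to [627.1 279.4  16.5] after turn [ 0.   0.  58.5] before [ 0.2 -0.  58.5] rows>= 1.5
```

```bash
python3 -m creep '{"delta_pos":[[0.0018,-0.0004,0],[0,0,0.012],[0,0,0.012],[0,0,0],[0,0,0]],"twist":[[0,0,0],[0,0,0],[0,0,0],[0,0,0],[0,0,0]]}' 0
python3 -m creep '{"delta_pos":[[0,0,0.008],[0,0,0.008],[0,0,0],[0,0,0]],"twist":[[0,0,0],[0,0,0],[0,0,0],[0,0,0]]}' 0
```

```text
t: 31.75
ee_pos: [627.7, 279.4, 74.2]
orientation: [3.14, 0.048, -0.006]
ft_force: [0.7, -0.7, -0.7]
width: 60.2
grasp_force: 30.0
t: 32.08
ee_pos: [628.5, 279.6, 58.9]
orientation: [3.141, 0.048, -0.004]
ft_force: [0.7, 0.5, -1.5]
width: 60.0
grasp_force: 30.0
```

```bash
python3 -m creep '{"delta_pos":[[-0.0012,0,0],[0,0,0.008],[0,0,0.008],[0,0,0.008],[0,0,0.008],[0,0,0],[0,0,0]],"twist":[[0,0,0],[0,0,0],[0,0,0],[0,0,0],[0,0,0],[0,0,0],[0,0,0]]}' 0
python3 -m creep '{"delta_pos":[[0,0,0.005],[0,0,0.003],[0,0,0],[0,0,0]],"twist":[[0,0,0],[0,0,0],[0,0,0],[0,0,0]]}' 0
```

```text
t: 32.67
ee_pos: [627.1, 279.5, 26.7]
orientation: [3.141, 0.048, -0.004]
ft_force: [0.2, -0.1, -1.4]
width: 60.3
grasp_force: 30.0
t: 33.0
ee_pos: [627.6, 279.8, 19.6]
orientation: [-3.141, -0.048, 0.002]
ft_force: [0.4, 0.5, -1.9]
width: 59.6
grasp_force: 30.0
```

```bash
python3 -m creep '{"delta_pos":[[0,0,0.0015],[0,0,0.001],[0,0,0]],"twist":[[0,0,0],[0,0,0],[0,0,0]]}' 0
python3 -m creep '{"delta_pos":[[0,0,0.0008],[0,0,0]],"twist":[[0,0,0],[0,0,0]]}' 0
python3 -m creep '{"delta_pos":[[0,0,0.0006],[0,0,0]],"twist":[[0,0,0],[0,0,0]]}' 0
```

```text
t: 33.25
ee_pos: [627.6, 279.8, 17.2]
orientation: [-3.141, -0.048, 0.002]
ft_force: [-0.6, 0.8, -1.7]
width: 59.7
grasp_force: 30.0
t: 33.42
ee_pos: [627.8, 279.9, 16.6]
orientation: [-3.141, -0.048, 0.001]
ft_force: [-0.4, 0.2, -1.3]
width: 59.4
grasp_force: 30.0
t: 33.58
ee_pos: [627.8, 279.9, 16.6]
orientation: [-3.141, -0.048, 0.001]
ft_force: [-2.9, -0.3, 3.4]
width: 60.1
grasp_force: 29.9
```

```bash
python3 -m creep '{"delta_pos":[[0,0,0.0005],[0,0,0]],"twist":[[0,0,0],[0,0,0]]}' 0
python3 -m creep '{"delta_pos":[[0,0,0],[0,0,0],[0,0,0],[0,0,0],[0,0,0],[0,0,0]],"twist":[[0,0,0],[0,0,0],[0,0,0],[0,0,0],[0,0,0],[0,0,0]]}' 1
python3 -m creep '{"delta_pos":[[0,0,-0.01],[0,0,-0.03],[0,0,-0.03],[0,0,-0.03],[0,0,-0.04],[0,0,-0.04],[0,0,-0.04],[0,0,0],[0,0,0]],"twist":[[0,0,0],[0,0,0],[0,0,0],[0,0,0],[0,0,0],[0,0,0],[0,0,0],[0,0,0],[0,0,0]]}' 1
python3 - <<'E'
from h import *
dump();snap('wrist','w9');snap('top','top1')
P=cloud(load('w9')).reshape(-1,3); m=(np.hypot(P[:,0]-627,P[:,1]-279)<45)&(P[:,2]>38)&(P[:,2]<52); Q=P[m]
A=np.c_[Q[:,:2]-[627,279],np.ones(len(Q))]; print('spool plane',np.linalg.lstsq(A,Q[:,2],rcond=None)[0].round(3)); circ('w9',(627,279),38,52,45)
plan(yaw(-15),(560,50,300))
z=load('top1');P=cloud(z).reshape(-1,3)
m=(P[:,2]>60)&(np.hypot(P[:,0]-578,P[:,1]+255)<30);print('ball',P[m].mean(0))
E
```

```text
t: 33.75
ee_pos: [627.8, 279.9, 16.5]
orientation: [-3.141, -0.048, 0.001]
ft_force: [-4.3, -2.2, 7.8]
width: 60.1
grasp_force: 29.9
t: 34.25
ee_pos: [627.7, 279.8, 15.2]
orientation: [-3.141, -0.048, 0.002]
ft_force: [0.1, -0.3, 0.1]
width: 87.7
grasp_force: 0.0
t: 35.0
ee_pos: [629.5, 280.4, 239.6]
orientation: [-3.138, -0.048, -0.008]
ft_force: [-0.4, -0.7, -0.1]
width: 87.3
grasp_force: 0.0
t 35.0 pos [629.5 280.4 239.6] 
 [[ 1.     0.031  0.005]
 [ 0.031 -1.     0.003]
 [ 0.005 -0.003 -1.   ]] q [0.4  0.5  1.47 0.   1.17 1.94] w 87.26577048954233 F [-0.4 -0.7 -0.1]
spool plane [3.0000e-03 1.0000e-03 4.4996e+01]
circle 2800 ((627.75341796875, 279.6934509277344), 30.93143081665039) ((627.9025268554688, 279.6382751464844), (61.08794403076172, 60.72322463989258), 80.56346130371094) z 45.0
t 35.1 at [627.3 279.5 235. ] w 87.8 F [-0.7 -0.1 -0. ] turn [1.000e-02 1.100e-01 1.674e+01] rows>= 2.4
  leg to [560.  50. 300.] after turn [ -5.6 239.1 -65. ] before [-74.4 227.3 -64.9] rows>= 6.2
ball [ 576.84539412 -254.3907145    85.3806224 ]
```

The spool is flat on the foot: its top is level at 45 mm (46 mm expected, and the heights read about 1 mm low) and it's centred on the pin. Next is the switch. I'll shut the fingers and go behind the ball.

```bash
python3 -m creep '{"delta_pos":[[0,0,-0.033],[0,0,-0.033],[-0.0065,0.035,0],[-0.0065,0.035,0],[-0.0065,0.035,0],[-0.0065,0.035,0],[-0.0065,0.035,0],[-0.0065,0.035,0],[-0.0065,0.035,0],[-0.0065,0.035,0],[-0.0065,0.035,0],[-0.0065,0.035,0],[-0.0065,0.035,0],[-0.0065,0.035,0],[-0.0065,0.035,0],[-0.0065,0.035,0],[-0.0065,0.035,0],[0,0,0],[0,0,0],[0,0,0]],"twist":[[0,0,0],[0,0,0],[0,0,0],[0,0,0],[0,0,0],[0,0,0],[0,0,0],[0,0,0],[0,0,0],[0,0,0],[0,0,0],[0,0,0],[0,0,0],[0,0,0],[0,0,0],[0,0,0],[0,0,0],[0,0,7],[0,0,7],[0,0,0]]}' 0
python3 -m creep '{"delta_pos":[[0,0,0],[0,0,0],[0,0,0]],"twist":[[0,0,0],[0,0,0],[0,0,0]]}' 0
python3 - <<'E'
from h import *
dump();snap('wrist','w10')
P=cloud(load('w10')).reshape(-1,3)
m=(P[:,2]>18)&(P[:,2]<32)&(np.hypot(P[:,0]-605,P[:,1]+260)<55);Q=P[m][:,:2].astype(np.float32);print('block',cv2.minAreaRect(Q) if len(Q)>3 else 0)
m=(P[:,2]>62)&(P[:,2]<100)&(np.hypot(P[:,0]-577,P[:,1]+254)<30);Q=P[m];print('ball',len(Q),cv2.minEnclosingCircle(Q[:,:2].astype(np.float32)),Q[:,2].max())
h=np.array([605,-260,0.]); u=np.array([.977,-.213,0])
plan(yaw(-12.3),h-u*60+[0,0,120],h-u*60+[0,0,62])
E
```

```text
t: 36.77
ee_pos: [545.3, -248.4, 298.9]
orientation: [-3.121, 0.344, 0.008]
ft_force: [-0.1, 0.1, -1.1]
width: 0.7
grasp_force: 0.0
t: 37.02
ee_pos: [546.5, -247.4, 300.6]
orientation: [-3.124, 0.33, 0.004]
ft_force: [-0.1, 0.0, -0.4]
width: 0.4
grasp_force: 0.0
t 37.0167 pos [ 546.5 -247.4  300.6] 
 [[ 0.978 -0.209 -0.002]
 [-0.209 -0.978  0.001]
 [-0.002 -0.    -1.   ]] q [-0.44  0.31  1.61 -0.    1.22  1.34] w 0.3624323871153528 F [-0.1  0.  -0.4]
block ((603.7074584960938, -262.8434753417969), (49.67869186401367, 68.68577575683594), 77.23016357421875)
ball 496 ((578.2586059570312, -256.9346618652344), 12.961997032165527) 89.53700284909036
t 37.07 at [ 546.6 -247.5  300.9] w 0.5 F [ 0.3 -0.5 -0.2] turn [-0.01  0.11  0.2 ] rows>= 0.0
  leg to [ 546.4 -247.2  120. ] after turn [ -0.2  -0.2 180.9] before [ 1.000e-01 -2.000e-01  1.809e+02] rows>= 4.5
  leg to [ 546.4 -247.2   62. ] after turn [ 0.  0. 58.] before [ 0.1  0.  58. ] rows>= 1.4
```

View pics/w10.png

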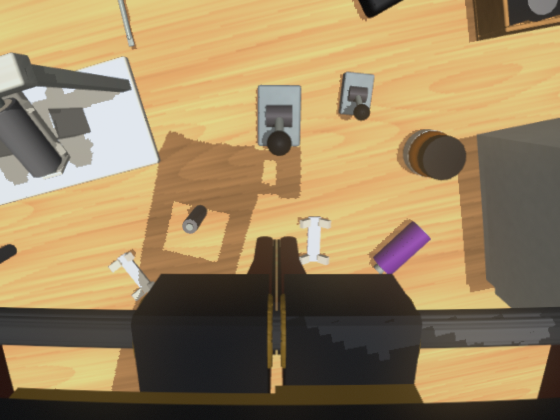

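The wrist view shows the large switch ball at (279,143), straight ahead of the shut fingers, with the small look-alike off to the right at (361,112). I'll go down behind the ball and push.

```bash
python3 -m creep '{"delta_pos":[[0,0.0015,0.03],[0,0,0.035],[0,0,0.035],[0,0,0.035],[0,0,0.035],[0,0,0.035],[0,0,0.02],[0,0,0.014],[0,0,0],[0,0,0]],"twist":[[0,0,0],[0,0,0],[0,0,0],[0,0,0],[0,0,0],[0,0,0],[0,0,0],[0,0,0],[0,0,0],[0,0,0]]}' 0
python3 -m creep '{"delta_pos":[[0.005,0,0],[0.005,0,0],[0.005,0,0],[0.005,0,0],[0,0,0]],"twist":[[0,0,0],[0,0,0],[0,0,0],[0,0,0],[0,0,0]]}' 0
python3 -m creep '{"delta_pos":[[0.006,0,0],[0.006,0,0],[0.006,0,0],[0.006,0,0],[0,0,0]],"twist":[[0,0,0],[0,0,0],[0,0,0],[0,0,0],[0,0,0]]}' 0
```

```text
t: 37.9
ee_pos: [545.8, -248.9, 61.8]
orientation: [-3.123, 0.333, 0.004]
ft_force: [0.5, -0.1, 0.4]
width: 0.7
grasp_force: 0.0
t: 38.32
ee_pos: [567.4, -254.2, 63.2]
orientation: [3.123, -0.335, 0.002]
ft_force: [0.0, 0.6, -0.1]
width: 0.5
grasp_force: 0.0
t: 38.73
ee_pos: [590.7, -259.2, 62.3]
orientation: [3.123, -0.335, 0.001]
ft_force: [-0.5, 0.3, 0.6]
width: 0.5
grasp_force: 0.0
```

```bash
python3 -m creep '{"delta_pos":[[0.005,0,0],[0.005,0,0],[0.004,0,0],[0,0,0]],"twist":[[0,0,0],[0,0,0],[0,0,0],[0,0,0]]}' 0
python3 -m creep '{"delta_pos":[[0.002,0,0],[0.001,0,0],[0,0,0]],"twist":[[0,0,0],[0,0,0],[0,0,0]]}' 0
python3 -m creep '{"delta_pos":[[0.001,0,0],[0.001,0,0],[0,0,0]],"twist":[[0,0,0],[0,0,0],[0,0,0]]}' 0
```

```text
t: 39.07
ee_pos: [603.5, -261.9, 62.1]
orientation: [-3.124, 0.335, 0.001]
ft_force: [0.2, 0.0, 0.4]
width: 0.5
grasp_force: 0.0
t: 39.32
ee_pos: [605.6, -262.3, 62.1]
orientation: [-3.123, 0.335, 0.002]
ft_force: [-0.3, 0.3, -0.7]
width: 0.5
grasp_force: 0.3
t: 39.57
ee_pos: [607.3, -262.7, 62.1]
orientation: [-3.123, 0.335, 0.003]
ft_force: [-1.2, 0.1, -0.7]
width: 0.4
grasp_force: 0.9
```

```bash
python3 - <<'E'
from h import *
snap('top','top2'); P=cloud(load('top2')).reshape(-1,3)
m=(P[:,2]>60)&(P[:,2]<95)&(np.hypot(P[:,0]-632,P[:,1]+268)<25);Q=P[m];print('ball',len(Q),cv2.minEnclosingCircle(Q[:,:2].astype(np.float32)) if len(Q) else 0)
E
```

```text
ball 0 0
```

```bash
python3 -m creep '{"delta_pos":[[0.0015,0,0],[0.0015,0,0],[0,0,0]],"twist":[[0,0,0],[0,0,0],[0,0,0]]}' 0
python3 -m creep '{"delta_pos":[[0.001,0,0],[0.001,0,0],[0,0,0]],"twist":[[0,0,0],[0,0,0],[0,0,0]]}' 0
```

```text
t: 39.87
ee_pos: [607.7, -262.7, 61.9]
orientation: [-3.122, 0.335, 0.012]
ft_force: [-11.1, 1.9, 6.0]
width: 0.6
grasp_force: 5.5
t: 40.12
ee_pos: [607.9, -262.8, 61.8]
orientation: [-3.121, 0.335, 0.017]
ft_force: [-16.7, 2.7, 10.9]
width: 0.3
grasp_force: 8.5
```

The force rises sharply, so the lever is at its end stop. I'll back off, lift clear and check everything.

```bash
python3 -m creep '{"delta_pos":[[-0.01,0,0],[-0.02,0,0],[-0.02,0,0],[0,0,-0.03],[0,0,-0.04],[0,0,-0.04],[0,0,-0.04],[0,0,-0.04],[-0.03,0,0],[-0.03,0,0],[-0.03,0,0],[-0.03,0,0],[0,0,0],[0,0,0]],"twist":[[0,0,0],[0,0,0],[0,0,0],[0,0,0],[0,0,0],[0,0,0],[0,0,0],[0,0,0],[0,0,0],[0,0,0],[0,0,0],[0,0,0],[0,0,0],[0,0,0]]}' 0
python3 - <<'E'
from h import *
dump();snap('top','top3'); P=cloud(load('top3')).reshape(-1,3)
m=(P[:,2]>60)&(P[:,2]<95)&(np.hypot(P[:,0]-604,P[:,1]+262)<60);Q=P[m];print('ball',len(Q),Q.mean(0))
P=cloud(load('top3')).reshape(-1,3)
for c in([635.6,65.2,120.6],[637.8,-24.8,120.4]):
  L=(P-np.array(c))@lean(1.8)@np.diag([1,-1,-1]); m=(L[:,2]>8)&(L[:,2]<30)&(abs(L[:,1])<25)&(abs(L[:,0])<60); print(np.percentile(L[m],[1,50,99],axis=0).round(1))
circ('top3',(627,279),36,60,45)
crop('top3',90,60,460,320,2.15,'c3')
E
```

```text
t: 41.28
ee_pos: [446.2, -227.8, 253.2]
orientation: [3.123, -0.336, 0.002]
ft_force: [0.6, 0.4, 0.8]
width: 0.4
grasp_force: 0.0
t 41.2833 pos [ 446.2 -227.8  253.2] 
 [[ 0.977 -0.213  0.001]
 [-0.213 -0.977 -0.001]
 [ 0.001  0.    -1.   ]] q [-0.5   0.2   1.87 -0.    1.07  1.29] w 0.41350649899792163 F [0.6 0.4 0.8]
ball 82 [ 629.70229103 -266.58429508   82.61256603]
[[-36.8 -12.9   8.4]
 [  2.3   1.8  15.4]
 [ 40.1  17.4  23. ]]
[[-34.2 -12.6   8.2]
 [  3.    2.3  14.9]
 [ 39.   17.7  22.6]]
circle 373 ((626.3445434570312, 280.4665222167969), 31.131328582763672) ((627.4985961914062, 280.32904052734375), (59.04174041748047, 59.89642333984375), 46.0783805847168) z 46.7
```

View pics/c3.png

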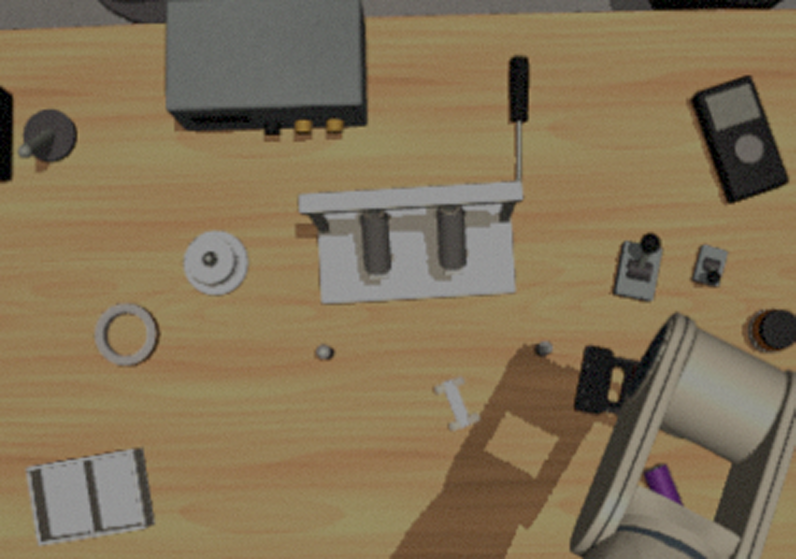

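```bash
python3 - <<'E'
from h import *
snap('wrist','w11')
def ball(f,c):
    P=cloud(load(f)).reshape(-1,3); m=(P[:,2]>66)&(P[:,2]<100)&(np.hypot(P[:,0]-c[0],P[:,1]-c[1])<30); Q=P[m]
    if len(Q)<10: print(f,len(Q)); return
    r=lambda p: np.linalg.norm(Q-p[:3],axis=1)-13
    from scipy.optimize import least_squares
    s=least_squares(r,np.r_[Q.mean(0)-[0,0,8]],loss='soft_l1').x; print(f,len(Q),s.round(1))
ball('top0',(577,-255)); ball('w10',(577,-255)); ball('w2',(577,-255))
ball('top3',(631,-267)); ball('w11',(631,-267))
E
```

```text
top0 79 [ 578.5 -256.1   77.1]
w10 495 [ 578.2 -257.    75. ]
w2 559 [ 577.9 -256.4   74.8]
top3 77 [ 630.9 -268.2   76.1]
w11 0
```

```bash
python3 -m creep '{"delta_pos":[[0.03,0,-0.015],[0.03,0,-0.015],[0.03,0,-0.015],[0,0,0],[0,0,0],[0,0,0]],"twist":[[0,0,0],[0,0,0],[0,0,0],[0,0,0],[0,0,0],[0,0,0]]}' 0
python3 - <<'E'
from h import *
from scipy.optimize import least_squares
snap('wrist','w12')
for f,c in(('w10',(577,-255)),('w12',(631,-267))):
    P=cloud(load(f)).reshape(-1,3); m=(P[:,2]>66)&(P[:,2]<100)&(np.hypot(P[:,0]-c[0],P[:,1]-c[1])<30); Q=P[m]
    print(f,len(Q),least_squares(lambda p:np.linalg.norm(Q-p,axis=1)-13,Q.mean(0)-[0,0,8],loss='soft_l1').x.round(1))
    m=(P[:,2]>18)&(P[:,2]<32)&(np.hypot(P[:,0]-604,P[:,1]+262)<55);print(cv2.minAreaRect(P[m][:,:2].astype(np.float32)))
E
```

```text
t: 41.88
ee_pos: [534.5, -246.7, 296.3]
orientation: [-3.123, 0.334, 0.004]
ft_force: [-0.0, 0.1, -1.1]
width: 0.4
grasp_force: 0.0
w10 495 [ 578.2 -257.    75. ]
((603.7074584960938, -262.8434753417969), (49.67869186401367, 68.68577575683594), 77.23016357421875)
w12 582 [ 631.5 -268.8   73.8]
((603.9617309570312, -262.92315673828125), (49.8211669921875, 69.17010498046875), 77.1885986328125)
```

```bash
python3 -c "
from workcell import close_job
print(close_job())"
```

```text
the job is handed in; nothing more can be done
None
```

The job is handed in at about 42 s of the 72 s: both cells are seated stud up in the cradle bays, the spool is down on the spindle foot, and the switch lever is fully over; the result itself was not reported back.

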